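# Set the mode selector with a screwdriver and reset the tripped cut-out

### The arm

A 6-joint arm with a two-finger parallel gripper is mounted at the origin on a cart in front of the work surface, level with it; the furniture and walls round the work are solid. World frame = base frame: x ahead of the robot, y to its left, z up, the work surface at z = 0. Lengths are in m, angles in rad, forces in N, time in s.
With the tool pointing down it reaches from about 0.35 to 0.975 m from the base axis. Payload 7.1 kg.
Tool frame: the origin (TCP) lies at the very end of the fingers, on their centre line; the grasp point (between the pads) lies 19 mm behind it; z points along the fingers, y is the line along which they close (so a half turn about z gives the same grasp; the last joint's range is limited). The gripper opens to 88 mm and grips with 3 to 60 N. Pads are 20 mm wide; open, the fingers measure 115 mm over their backs; the gripper's body (75 mm by 178 mm) begins 61 mm behind the grasp point.
Start: joints at [1.082, 0.423, 1.63, -0, 1.089, -0.019], TCP at [0.283, 0.557, 0.197] pointing down, gripper open.
Joint ranges: [-3, 3], [-0.9, 2.11], [0.09, 2.58], [-1.31, 4.45], [0.11, 2.69], [-2.54, 2.54]. Speed limits (rad/s): [2.39, 2.39, 3.01, 3.14, 3.14, 3.14].

### API

Orientations are given as a unit quaternion [x, y, z, w].
In Python, from cell import arm gives the robot as it stands.
- The arm moves only by the tool step_arm, never from a script. Its argument "targets" is a list of rows, each a list of 3 entries, a list of its own where there are three numbers: the opening, from -1 (shut) to 1 (fully open), then the shift along the tool's x, y, z in units of 0.3 m (1.0 is 0.3 m), then the turn, a rotation vector about the tool's x, y, z in units of 60 degrees (1.0 is 60 degrees). A call has 1 to 20 rows; each row shifts and turns the commanded pose from where the row before left it, along the tool's axes as they then stand; what a row does not reach is not made up. A row lasts 1/12 s, in which the tool goes at most 41.7 mm and 7.16 degrees, less where a joint would pass 70% of its speed; a pose out of reach is approached as far as the arm can. A call with a number of a shift or a turn outside -1 to 1 is refused whole. A call with a gripper value outside its range is refused whole. The fingers move at their own pace and stop on an object; "newtons" is the grip in N (left out, the last holds). Time passes only in rows, so rows that do not move let the fingers close. It gives the time, the measured TCP pose, the force, the opening and the grip force at its end, in the units of the state.
- arm.read_state(): the state, without advancing time (a new reading comes with each control period).
- arm.snapshot(name): name is "scene" or "side" or "wrist"; returns a dict with "frame" (420x560x3 uint8, red, green, blue), "vfov" (degrees; the focal length in pixels is half the picture's height over the tangent of half this angle, whatever the lens; pixels are square), "cx", "cy" (the principal point, pixels), "dist_coeffs" ([k1, k2, p1, p2, k3] as OpenCV has them; the pictures are not rectified), "rvec" (rotation vector, rad) and "tvec" (3), from world to camera coordinates, as OpenCV has them. Camera axes: x right, y down, z forward; pixel columns grow to the right and rows downward; lengths in m; the calibration is good to about 2 mm. A picture is of the moment at which its call begins. There is no depth.
- arm.close_job(): hands the job in; it is judged then, once.
The state is a dict: "time": time; "joint_positions": joint angles; "qvel": joint speeds; "tau": joint torques, N m; "ee_pos": TCP position; "tcp_rot": TCP orientation; "contact_force": force on the tool from outside, world axes, zero at the start; "torque": the same for the moment, N m; "opening": finger opening in m; "gripper_force": force on a finger pad.
Only numpy, scipy, OpenCV 4.12 (cv2) and the standard library are available. Lean on these libraries where they do the work, as an engineer would, in place of code of your own. Each camera call takes 0.05 s, during which the arm holds its last target. There are 200 camera calls.

### The job

The bench supply unit has tripped. While it is still tripped, take the flat screwdriver from its stand and turn the slotted mode selector a quarter turn clockwise, from the bar mark to the twin dots (right up to its stop), then put the screwdriver back in its hole of the stand. After that reset the cut-out: push its lever fully off, then throw it fully on; leave the scriber, the trim screw and everything else on the bench where they are.

Things in the scene. Friction and masses are not known exactly. Their poses are not given: they have to be found in the camera images.
- unit: grey supply unit, a fixed box 110 (x) x 200 (y) x 50 mm high with an aluminium top panel, on either side of the worktop. Origin: centre of its underside; its +x is the far long side, +y its left. In its frame, at x = 0: cut-out lever at y = -58 mm (right end), slotted mode selector at y = +10, small slotted trim screw at y = +70
- selector_slot (a point): centre of the slot's floor in the mode selector, 50 mm above the worktop, level with the panel; its x lies along the slot towards the end with the black dot and turns with the disc, z is up. Slot: 16 mm long, 5.5 mm wide, 8 mm deep, 1.5 mm chamfer at the mouth. The steel disc is 28 mm across, in a fixed steel collar 40 mm across and 9 mm high
- selector (a joint): turn of the selector, rad, clockwise from above: 0 = slot along the unit's x, black dot at the bar mark (+x side); 1.57 = slot along the unit's y, black dot at the twin dots (-y, lever side); stop at 1.62. Starts at 0 to 0.2. Stays where left (friction 0.05 N m). The blade has about 0.2 rad of play in the slot, so the driver must turn that much further than the disc
- trim (a joint): turn of the small trim screw, rad: steel head 21 mm across in a 26 mm collar 5 mm high, at the unit's left end, with a slot too narrow for the blade. Leave it alone
- lever (a joint): cut-out lever, rad: 0 = fully off (leans 0.6 rad towards the unit's -x, ring mark), 1.2 = fully on (leans 0.6 rad towards +x, bar mark), upright at 0.6. Starts tripped, half-way (0.45 to 0.75). Stops at both ends; stays where it is left (friction 0.06 N m, about 1.5 N at the tip)
- lever_tip (a point): centre of the free end of the lever, a black paddle 9 mm thick (along the swing) and 18 mm wide, its end 48 mm from the pivot; moves with it
- lever_pivot (a point): fixed pivot axis of the lever, 8 mm above the panel, 58 mm above the worktop; axes as the unit's, the lever turns about its y. Two black cheeks 60 mm long (x) and 12 mm above the panel flank the lever 13 mm either side of it
- stand: fixed tool stand 70 (x) x 136 (y) mm: a top plate 82 mm above the worktop on two end plates, with two chamfered holes of 20 mm diameter at its own y = +33 and -33 mm, x = 0, in which two tools hang upright by their collars. Origin: centre of its underside
- driver_grip (a point): centre of the flat screwdriver's black handle, of square section 24 x 24 mm, 73 mm long, plus a 2 mm cap. z up along the tool, x along the blade's width; the handle's faces are parallel and square to the blade. It hangs in either hole of the stand, turned up to 0.75 rad; the slimmer, shorter round handle beside it is the scriber
- driver_tip (a point): end of the screwdriver's blade, 114 mm below the handle's centre, axes the same; blade 12 mm wide (x), 3 mm thick (y), 14 mm long, then a 7 mm shaft up to a collar 30 mm across and 7 mm thick, whose underside, 70 mm above this point, rests on the stand. In the stand this point is 12 mm above the worktop, hanging free
- scriber: scriber in the other hole: black round handle 16 mm in diameter, with the same collar, 125 mm long in all. Origin at its point. Leave alone
- wash_bottle: white squeeze bottle, 66 x 84 x 188 mm, standing between the unit and the stand; loose, leave alone. Origin: centre of its underside
- specimen_0: black mounted-specimen puck, 30 mm dia x 18 mm, near side of the unit; loose, leave alone. Origin: centre of its underside
- specimen_3: green mounted-specimen puck, 30 mm dia x 20 mm, far side of the unit; loose, leave alone. Origin: centre of its underside
- petri_dish: shallow dish, 67 mm dia x 14 mm, near side of the tool stand; loose, leave alone. Origin: centre of its underside
- ref_block_2: square steel reference block 44 x 44 x 12 mm, far side of the tool stand; loose, leave alone. Origin: centre of its underside
- driver: the flat screwdriver as a whole; origin and axes as point driver_tip
Things that resemble listed ones, but are neither listed nor needed, are in the scene too. Leave any red look-alike of the driver alone.

How it is judged:
By the outcome, as a careful person would: the job done as asked, in the order asked, and still so for the second after the job is handed in, with the robot touching nothing.
It also fails if it takes over 72 s, if anything falls off the work surface, if the arm or the gripper's body presses on something with over 40 N, if the wrist force passes 120 N, or if a joint passes its speed limit or range.

## Working session

There is one attempt and no reset: what is moved stays moved. The work goes in short steps, Python scripts to look and compute and a tool call to move; the robot and the scene stay as the last step left them, time stands still between calls to the robot, and variables do not carry over. Pictures are saved under pics/ and viewed, at most 10 in all, crops included, and the job is handed in when it is done.

Besides the shell and the picture viewer there is one more tool, called after "Call:" by a JSON object that holds its "api" and its "payload", one argument or row to a line. step_arm: Moves the arm, as the interface text tells. Shifts and turns lie within -1 to 1; 1 stands for 0.3 m of shift or 60 degrees of turn. Its arguments: {"type":"object","properties":{"targets":{"type":"array"},"newtons":{"type":"number"}},"required":["targets"]}

```bash
mkdir -p pics; ls; cat > h.py <<'E'
import numpy as np, cv2
from cell import arm
from scipy.spatial.transform import Rotation as R
def snap(n,f):
    s=arm.snapshot(n); cv2.imwrite(f'pics/{f}.png',s['frame'][:,:,::-1]); import pickle; pickle.dump(s,open(f'pics/{f}.pkl','wb')); return s
def load(f):
    import pickle; return pickle.load(open(f'pics/{f}.pkl','rb'))
def K(s):
    h,w=s['frame'].shape[:2]; f=h/2/np.tan(np.radians(s['vfov'])/2)
    return np.array([[f,0,s['cx']],[0,f,s['cy']],[0,0,1.]])
def ray(s,px):
    u=cv2.undistortPoints(np.array([[px]],float),K(s),np.array(s['dist_coeffs'],float))[0,0]
    Rm=cv2.Rodrigues(np.array(s['rvec'],float))[0]; t=np.array(s['tvec'],float).ravel()
    return -Rm.T@t, Rm.T@np.array([u[0],u[1],1.])
def at(s,px,z):
    c,d=ray(s,px); return (c+d*(z-c[2])/d[2]).round(4)
def proj(s,P):
    return cv2.projectPoints(np.array(P,float).reshape(-1,3),np.array(s['rvec'],float),np.array(s['tvec'],float),K(s),np.array(s['dist_coeffs'],float))[0][:,0].round(1)
E
python3 - <<'E'
from h import *
a=snap('scene','a')['frame'];b=snap('side','b')['frame']; snap('wrist','c')
print(a.shape)
for n in 'abc':
    s=load(n);c,d=ray(s,(280,210));print(n,s['vfov'],s['cx'],s['cy'],c,d)
print(arm.read_state())
E
```

```text
pics
(420, 560, 3)
a 52.559729090363206 280.2641901657947 209.1418185308682 [-0.02400591 -0.66270718  0.50975369] [ 0.59431115  0.67628709 -0.43524073]
b 50.0444151738296 281.16042437142653 208.12189203872666 [0.40195353 0.94380845 0.5465489 ] [ 0.13541208 -0.90070015 -0.41282791]
c 66.3040579155061 280.30993033361534 213.49485242206111 [0.21110163 0.59318624 0.38467177] [ 0.24768375 -0.12793262 -0.96041923]
{'time': 0.15, 'joint_positions': array([ 1.08197704e+00,  4.23641461e-01,  1.63051710e+00, -3.64980959e-06,
        1.08858080e+00, -1.89778957e-02]), 'qvel': array([ 4.53774782e-05, -1.59644400e-03, -2.87258999e-03, -3.40318271e-04,
       -1.23458568e-03, -1.15712850e-03]), 'tau': array([ 2.12199488e-04, -5.44981313e+01, -2.73918986e+01,  6.44047838e-02,
        2.05429480e-02, -5.01684804e-05]), 'ee_pos': array([0.28271464, 0.55688519, 0.19599413]), 'tcp_rot': array([ 2.32764999e-01,  9.72532841e-01, -5.55376949e-04, -1.42449825e-04]), 'contact_force': array([-0.51814078,  0.00308431, -0.05162315]), 'torque': array([ 0.05640839, -0.03108573, -0.03309769]), 'gripper_force': 0.0, 'opening': 0.08776052467903997}
```

View pics/a.png

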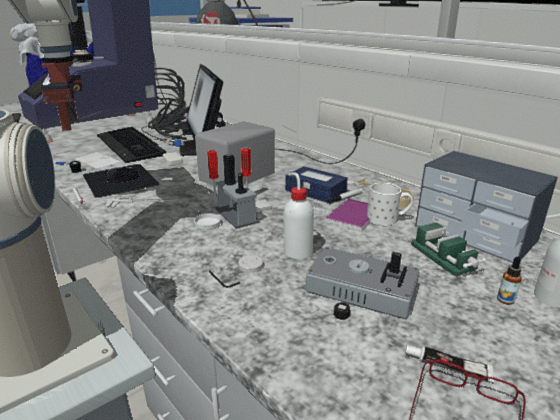

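View pics/b.png

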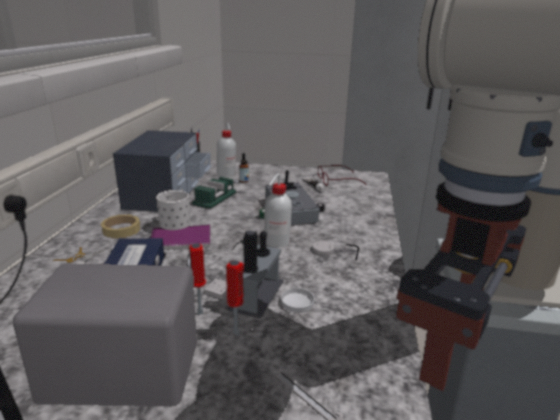

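The scene view shows the unit at about (362,278) and the stand at (238,205). The black driver is near (230,165), with the scriber beside it at (240,183) and red look-alikes on either side. I'll enlarge the crops to measure.

```bash
python3 - <<'E'
from h import *
A=load('a')['frame'];B=load('b')['frame']
cr=lambda I,x,y,w,h:cv2.resize(I[y:y+h,x:x+w],(400,300),interpolation=cv2.INTER_CUBIC)
o=np.vstack([np.hstack([cr(A,295,235,134,100),cr(A,190,135,100,75+0)]),np.hstack([cr(B,180,220,134,100),cr(B,250,165,80,60)])])
cv2.imwrite('pics/d.png',o[:,:,::-1])
a,b=load('a'),load('b')
def tri(p,q):
    c1,d1=ray(a,p);c2,d2=ray(b,q)
    t=np.linalg.lstsq(np.c_[d1,-d2],c2-c1,rcond=None)[0]; return c1+d1*t[0],c2+d2*t[1]
print(tri((230,156),(251,234)), at(a,(230,156),.1645),at(b,(251,234),.1645))
E
```

```text
(array([0.56902496, 0.20866247, 0.15808363]), array([0.5663994 , 0.20942539, 0.15554646])) [0.5582 0.1928 0.1645] [0.5626 0.2262 0.1645]
```

View pics/d.png

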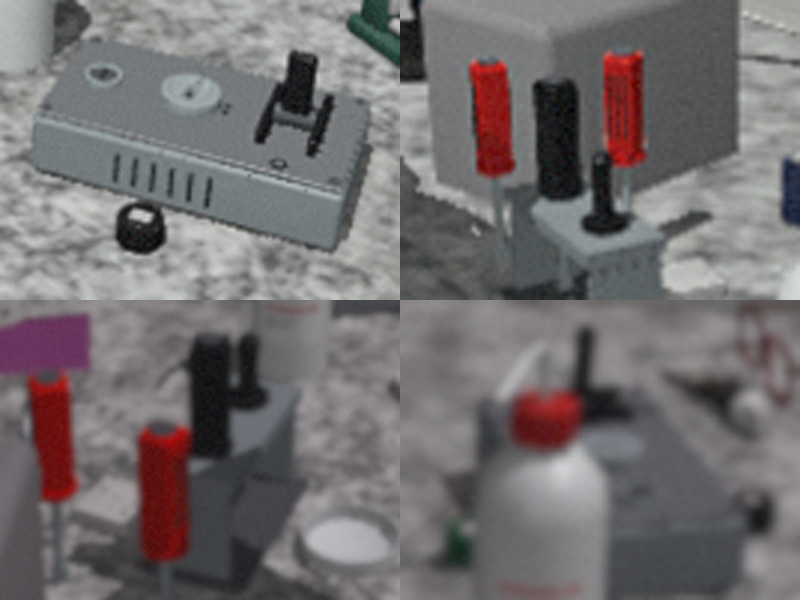

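```bash
python3 - <<'E'
from h import *
a,b=load('a'),load('b')
u=lambda x,y:(295+x*.335,235+y*.3333)
v=lambda x,y:(190+x*.25,135+y*.25)
w=lambda x,y:(180+x*.335,220+y*.3333)
for n,p,z in [('BL',(85,38),.05),('NL',(35,118),.05),('NR',(340,190),.05),('FR',(368,98),.05),('sel',(191,93),.059),('trim',(103,74),.055),('levtip',(303,56),.105),('levbase',(295,115),.06)]:
    print(n,at(a,u(*p),z))
def tri(p,q):
    c1,d1=ray(a,p);c2,d2=ray(b,q)
    t=np.linalg.lstsq(np.c_[d1,-d2],c2-c1,rcond=None)[0]; return (c1+d1*t[0]).round(3),(c2+d2*t[1]).round(3)
print('drv',tri(v(555-400,82),w(208,338-300)))
print('scr',tri(v(601-400,155),w(248,338-300)), 'collar',at(a,v(203,222),.086),at(b,w(245,95),.086))
print('redL',tri(v(490-400,63),w(165,428-300)),'redR',tri(v(625-400,55),w(48,376-300)))
print('bottle cap', tri((299,192),(279,188)), at(a,(299,250),0))
E
```

```text
BL [ 0.5533 -0.1449  0.05  ]
NL [ 0.4578 -0.1922  0.05  ]
NR [ 0.541  -0.3633  0.05  ]
FR [ 0.6385 -0.32    0.05  ]
sel [ 0.5439 -0.2473  0.059 ]
trim [ 0.5225 -0.1904  0.055 ]
levtip [ 0.5693 -0.3089  0.105 ]
levbase [ 0.5725 -0.3075  0.06  ]
drv (array([0.568, 0.212, 0.159]), array([0.568, 0.212, 0.159]))
scr (array([0.556, 0.148, 0.13 ]), array([0.555, 0.149, 0.129])) collar [0.5539 0.1456 0.086 ] [0.5565 0.1511 0.086 ]
redL (array([0.575, 0.301, 0.148]), array([0.573, 0.302, 0.147])) redR (array([0.658, 0.257, 0.148]), array([0.658, 0.257, 0.148]))
bottle cap (array([ 0.559, -0.06 ,  0.148]), array([ 0.556, -0.06 ,  0.145])) [ 0.5657 -0.0588  0.    ]
```

```bash
cat >> h.py <<'E'
def plan(p,ty,n=None):
    "rows: straight shift in current tool axes, then turn; target TCP p, tool-down with tool y at ty deg"
    s=arm.read_state(); q=R.from_quat(s['tcp_rot']); d=q.inv().apply(np.array(p)-s['ee_pos'])
    yy=q.apply([0,1,0]); cur=np.degrees(np.arctan2(yy[1],yy[0])); t=cur-ty
    print('pos',s['ee_pos'].round(4),'ty',round(cur,2),'z',q.apply([0,0,1]).round(4))
    print('shift total',(d/.3).round(4),'cw turn deg',round(t,2),'units',round(t/60,4), 'min rows',np.linalg.norm(d)/.0417,abs(t)/7.16)
E
python3 -c "
from h import *
plan([.568,.212,.26],-11.6)"
```

```text
pos [0.2827 0.5569 0.196 ] ty 63.08 z [-5.e-04 -1.e-03 -1.e+00]
shift total [-1.3684 -0.5948 -0.2127] cw turn deg 74.68 units 1.2447 min rows 10.842678035038675 10.430191171255782
```

Call:
{"api": "step_arm", "payload": {
  "targets": [
    [0, [-0.098, -0.0425, -0.0155], [0, 0, 0]],
    [0, [-0.098, -0.0425, -0.0155], [0, 0, 0]],
    [0, [-0.098, -0.0425, -0.0155], [0, 0, 0]],
    [0, [-0.098, -0.0425, -0.0155], [0, 0, 0]],
    [0, [-0.098, -0.0425, -0.0155], [0, 0, 0]],
    [0, [-0.098, -0.0425, -0.0155], [0, 0, 0]],
    [0, [-0.098, -0.0425, -0.0155], [0, 0, 0]],
    [0, [-0.098, -0.0425, -0.0155], [0, 0, 0]],
    [0, [-0.098, -0.0425, -0.0155], [0, 0, 0]],
    [0, [-0.098, -0.0425, -0.0155], [0, 0, 0]],
    [0, [-0.098, -0.0425, -0.0155], [0, 0, 0]],
    [0, [-0.098, -0.0425, -0.0155], [0, 0, 0]],
    [0, [-0.098, -0.0425, -0.0155], [0, 0, 0]],
    [0, [-0.098, -0.0425, -0.0155], [0, 0, 0]],
    [0, [0, 0, 0], [0, 0, 0]]
  ]
}}

```text
time: 1.4
ee_pos: [0.5725, 0.208, 0.2624]
tcp_rot: [0.235, 0.972, -0.0, 0.001]
contact_force: [-0.3, -0.2, -0.1]
opening: 0.0437
gripper_force: 0.0
```

Call:
{"api": "step_arm", "payload": {
  "targets": [
    [0, [0, 0, 0], [0, 0, 0.1135]],
    [0, [0, 0, 0], [0, 0, 0.1135]],
    [0, [0, 0, 0], [0, 0, 0.1135]],
    [0, [0, 0, 0], [0, 0, 0.1135]],
    [0, [0, 0, 0], [0, 0, 0.1135]],
    [0, [0, 0, 0], [0, 0, 0.1135]],
    [0, [0, 0, 0], [0, 0, 0.1135]],
    [0, [0, 0, 0], [0, 0, 0.1135]],
    [0, [0, 0, 0], [0, 0, 0.1135]],
    [0, [0, 0, 0], [0, 0, 0.1135]],
    [0, [0, 0, 0], [0, 0, 0.1135]],
    [0, [0, 0, 0], [0, 0, 0]],
    [0, [0, 0, 0], [0, 0, 0]]
  ]
}}

```text
time: 2.48
ee_pos: [0.5687, 0.2121, 0.2614]
tcp_rot: [0.775, 0.632, -0.0, -0.0]
contact_force: [-0.0, 0.1, 0.3]
opening: 0.0439
gripper_force: 0.0
```

```bash
python3 - <<'E'
from h import *
plan([.568,.212,.107],-11.6)
s=snap('wrist','e'); print(proj(s,[[.568,.212,.1645],[.568,.212,.082]]))
E
```

```text
pos [0.5687 0.2121 0.2614] ty -11.61 z [-6.e-04 -1.e-04 -1.e+00]
shift total [-0.0007 -0.0019  0.5147] cw turn deg -0.01 units -0.0001 min rows 3.702892375464158 0.0008331957964383642
[[280.5 206.8]
 [280.5 187.7]]
```

View pics/e.png

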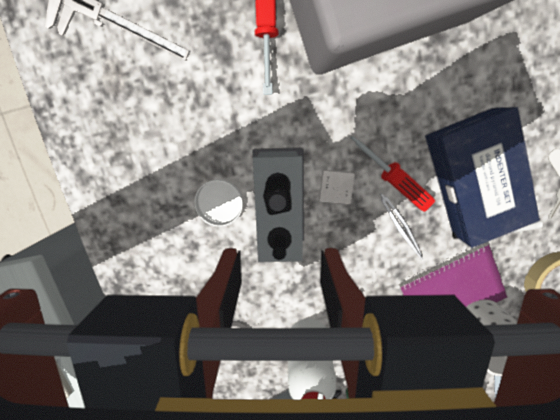

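The wrist view shows the stand at (279,205), with the driver's cap near (278,200) and the scriber at (280,240). The red look-alikes are well away from it. Next is an enlargement of the cap for the handle's yaw.

```bash
python3 - <<'E'
from h import *
s=load('e');I=s['frame'][140:270,230:330].astype(float)
I=np.clip((I/110)**.5*255*1.0,0,255).astype(np.uint8)
cv2.imwrite('pics/f.png',cv2.resize(I,(460,598),interpolation=cv2.INTER_CUBIC)[:,:,::-1])
E
```

```text
(no output)
```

View pics/f.png

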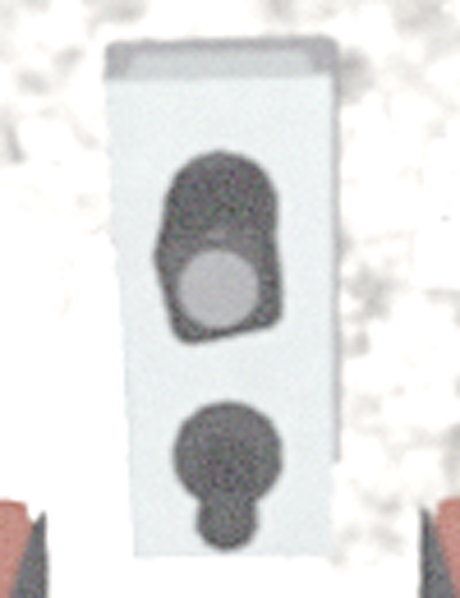

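```bash
python3 - <<'E'
from h import *
s=load('e'); px=lambda x,y:(230+x/4.6,140+y/4.6)
print('cap',at(s,px(218,288),.1645))
P=[at(s,px(*p),.1625)[:2] for p in [(186,343),(278,322),(158,255)]]
for i,j in ((0,1),(0,2)):
    d=P[j]-P[i];print(np.degrees(np.arctan2(d[1],d[0])),np.linalg.norm(d))
for i in ((107,78),(335,75)),((133,555),(332,555)),((107,78),(133,555)),((332,75),(330,555)):
    d=at(s,px(*i[1]),.082)-at(s,px(*i[0]),.082);print('stand',np.degrees(np.arctan2(d[1],d[0])),np.linalg.norm(d))
print('scr collar',at(s,px(229,455),.089))
E
```

```text
cap [0.566  0.2165 0.1645]
1.799275724134045 0.01910942175995915
95.08622170963473 0.019175505208468443
stand -10.831814674974684 0.05640496432052768
stand -11.600140163427268 0.05420719509437831
stand -99.85630200297359 0.12910557695157868
stand -100.74712366554692 0.12977630754494443
scr collar [0.5548 0.1522 0.089 ]
```

Call:
{"api": "step_arm", "payload": {
  "targets": [
    [0, [0, 0, 0], [0, 0, -0.084]],
    [0, [0, 0, 0], [0, 0, -0.084]],
    [0, [0, 0, 0], [0, 0, -0.084]],
    [0, [0.008, -0.005, 0.04], [0, 0, 0]],
    [0, [0, 0, 0.08], [0, 0, 0]],
    [0, [0, 0, 0.08], [0, 0, 0]],
    [0, [0, 0, 0.08], [0, 0, 0]],
    [0, [0, 0, 0.08], [0, 0, 0]],
    [0, [0, 0, 0.08], [0, 0, 0]],
    [0, [0, 0, 0.05], [0, 0, 0]],
    [0, [0, 0, 0.025], [0, 0, 0]],
    [0, [0, 0, 0], [0, 0, 0]],
    [0, [0, 0, 0], [0, 0, 0]]
  ]
}}

```text
time: 3.62
ee_pos: [0.5674, 0.2143, 0.107]
tcp_rot: [0.687, 0.727, -0.0, -0.0]
contact_force: [0.3, 0.1, 0.7]
opening: 0.044
gripper_force: 0.0
```

Call:
{"api": "step_arm", "payload": {
  "targets": [
    [-1, [0, 0, 0], [0, 0, 0]],
    [-1, [0, 0, 0], [0, 0, 0]],
    [-1, [0, 0, 0], [0, 0, 0]],
    [-1, [0, 0, 0], [0, 0, 0]],
    [-1, [0, 0, 0], [0, 0, 0]],
    [-1, [0, 0, 0], [0, 0, 0]],
    [-1, [0, 0, 0], [0, 0, 0]],
    [-1, [0, 0, 0], [0, 0, 0]]
  ],
  "newtons": 45
}}

```text
time: 4.28
ee_pos: [0.5681, 0.2143, 0.1081]
tcp_rot: [0.687, 0.727, 0.001, 0.0]
contact_force: [-1.1, -0.9, 6.1]
opening: 0.0239
gripper_force: 45.0
```

```bash
python3 - <<'E'
from h import *
plan([.568,.212,.31],3.5)
s=snap('wrist','g'); I=s['frame']; I=np.clip((I/150)**.6*255*1.0,0,255).astype(np.uint8)
b=snap('side','g2')['frame'][200:350,160:360]
cv2.imwrite('pics/h.png',np.hstack([cv2.resize(I[:,:],(400,300)),cv2.resize(b,(400,300))])[:,:,::-1])
st=arm.read_state();print(st['contact_force'],st['torque'])
E
```

```text
pos [0.5681 0.2143 0.1081] ty 3.29 z [ 1.4e-03  5.0e-04 -1.0e+00]
shift total [-7.300e-03  3.000e-04 -6.729e-01] cw turn deg -0.21 units -0.0035 min rows 4.841255049500111 0.029215364389791526
[-0.38809081 -0.30481448  6.18692934] [-0.08384365  0.19148896  0.00178896]
```

View pics/h.png

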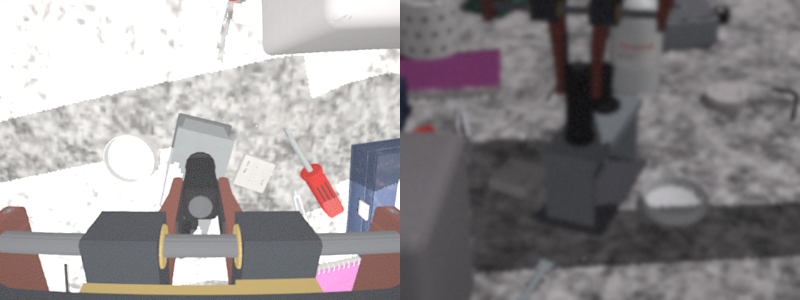

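Call:
{"api": "step_arm", "payload": {
  "targets": [
    [-1, [0, 0, -0.05], [0, 0, 0]],
    [-1, [0, 0, -0.09], [0, 0, 0]],
    [-1, [0, 0, -0.09], [0, 0, 0]],
    [-1, [0, 0, -0.09], [0, 0, 0]],
    [-1, [0, 0, -0.09], [0, 0, 0]],
    [-1, [0, 0, -0.09], [0, 0, 0]],
    [-1, [0, 0, -0.09], [0, 0, 0]],
    [-1, [0, 0, -0.09], [0, 0, -0.09]],
    [-1, [0, 0, -0.01], [0, 0, -0.09]],
    [-1, [0, 0, 0], [0, 0, -0.09]],
    [-1, [0, 0, 0], [0, 0, -0.09]],
    [-1, [0, 0, 0], [0, 0, 0]]
  ]
}}

```text
time: 5.38
ee_pos: [0.5673, 0.214, 0.3142]
tcp_rot: [0.537, 0.844, -0.0, -0.0]
contact_force: [0.3, -0.7, -1.1]
opening: 0.0239
gripper_force: 45.0
```

Call:
{"api": "step_arm", "payload": {
  "targets": [
    [-1, [-0.05, -0.0225, 0], [0, 0, 0]],
    [-1, [-0.1, -0.045, 0], [0, 0, 0]],
    [-1, [-0.1, -0.045, 0], [0, 0, 0]],
    [-1, [-0.1, -0.045, 0], [0, 0, 0]],
    [-1, [-0.1, -0.045, 0], [0, 0, 0]],
    [-1, [-0.1, -0.045, 0], [0, 0, 0]],
    [-1, [-0.1, -0.045, 0], [0, 0, 0]],
    [-1, [-0.1, -0.045, 0], [0, 0, 0]],
    [-1, [-0.1, -0.045, 0], [0, 0, 0]],
    [-1, [-0.1, -0.045, 0], [0, 0, 0]],
    [-1, [-0.1, -0.045, 0], [0, 0, 0]],
    [-1, [-0.1, -0.045, 0], [0, 0, 0]],
    [-1, [-0.1, -0.045, 0], [0, 0, 0]],
    [-1, [-0.1, -0.045, 0.03], [0, 0, 0]],
    [-1, [-0.1, -0.045, 0.05], [0, 0, 0]],
    [-1, [-0.1, -0.045, 0.05], [0, 0, 0]],
    [-1, [-0.07, -0.025, 0.05], [0, 0, 0]],
    [-1, [0, 0, 0], [0, 0, 0]],
    [-1, [0, 0, 0], [0, 0, 0]],
    [-1, [0, 0, 0], [0, 0, 0]]
  ]
}}

```text
time: 7.05
ee_pos: [0.5754, -0.3174, 0.2602]
tcp_rot: [0.539, 0.842, 0.0, -0.0]
contact_force: [-0.0, 0.2, -0.5]
opening: 0.0236
gripper_force: 45.0
```

```bash
python3 - <<'E'
from h import *
plan([.544,-.247,.26],20)
s=snap('wrist','i'); sel=proj(s,[.544,-.247,.059])[0]; print(sel)
x,y=(sel-[60,45]).astype(int); x=max(x,0);y=max(y,0)
I=s['frame']; print(x,y)
c=cv2.resize(I[y:y+90,x:x+120],(800,600),interpolation=cv2.INTER_CUBIC)
cv2.putText(c,'',(0,0),0,1,(0,0,0)); c[:225,500:]=cv2.resize(I,(300,225)); cv2.imwrite('pics/j.png',c[:,:,::-1])
E
```

```text
pos [ 0.5754 -0.3174  0.2602] ty 24.8 z [-3.e-04  6.e-04 -1.e+00]
shift total [0.2569 0.0034 0.0008] cw turn deg 4.8 units 0.08 min rows 1.8483823799912518 0.6703783096599883
[281.6 119.6]
221 74
```

View pics/j.png

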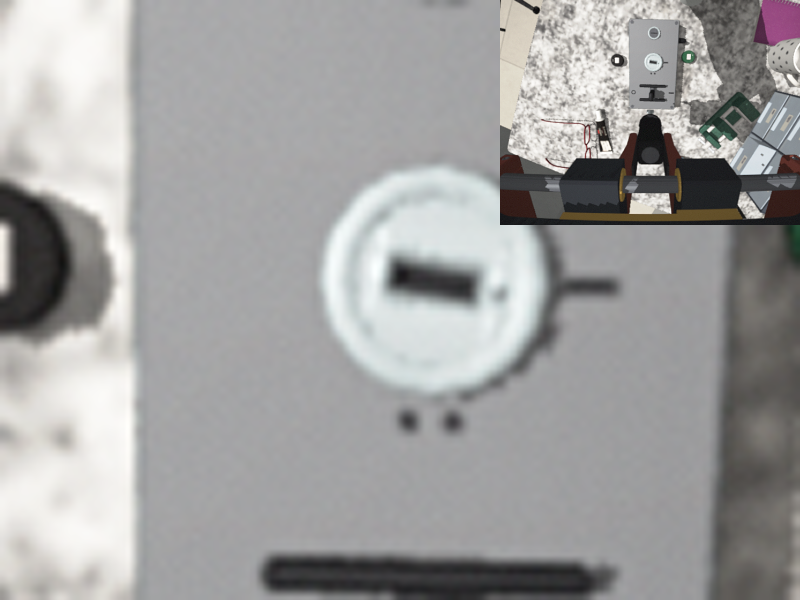

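The crop shows the selector's collar centred at (435,281), the slot tilted about 9° clockwise, and its black dot at (501,293). The bar mark is at (590,286) and the twin dots at (430,421).

```bash
python3 - <<'E'
from h import *
s=load('i'); px=lambda x,y:(221+(x+.5)*.15-.5,74+(y+.5)*.15-.5)
ang=lambda p,q,z:np.degrees(np.arctan2(*(at(s,px(*q),z)-at(s,px(*p),z))[1::-1]))
c=at(s,px(435,281),.059);print('centre',c)
print('slot',ang((434,281),(501,293),.058),ang((393,275),(477,288),.058))
print('unit y',ang((140,590),(132,10),.05)-90,ang((712,590),(728,240),.05)-90,'cheek x',ang((270,573),(590,577),.062),'bar',ang((435,281),(595,286),.055),'dots',ang((430,421),(435,281),.05)-90)
plan([c[0],c[1],.20],20)
E
```

```text
centre [ 0.5466 -0.2409  0.059 ]
slot 14.962155254326444 16.367845605986794
unit y 23.801368396334382 24.39082584391643 cheek x 24.07356630715792 bar 23.03943597990352 dots 22.923865919176748
pos [ 0.5757 -0.3171  0.2608] ty 24.86 z [ 5.e-04  0.e+00 -1.e+00]
shift total [0.2713 0.0186 0.2025] cw turn deg 4.86 units 0.0811 min rows 2.4392010635039414 0.6794469764743053
```

```bash
python3 - <<'E'
from h import *
s=load('i'); I=s['frame'].mean(2)
p0=np.array([.5756,-.3173,.2605]);ty=np.radians(24.8);tx=np.array([-np.sin(ty),np.cos(ty),0]);tyv=np.array([np.cos(ty),np.sin(ty),0])
pr=proj(s,[p0+[0,0,.0575],p0+[0,0,.0575]+.003*tx,p0+[0,0,.0575]+.003*tyv]);print(pr)
x,y=pr[0].round().astype(int)
print(x-32,y-36);print(I[y-36:y+36:3,x-32:x+32:3].round().astype(int))
E
```

```text
[[282.  296.9]
 [282.  291.2]
 [288.4 296.9]]
250 261
[[ 47  43  27  21  12  19  21  22  25  24  23  21  24  20  15  17  22  19
   22  39  44  46]
 [ 42  43  21  21  22  20  21  19  21  23  22  18  23  21  26  21  21  17
   20  33  43  46]
 [ 44  34  20  26  20  20  22  26  24  26  24  26  24  18  24  28  25  16
   25  29  43  45]
 [ 45  27  15  21  28  22  24  24  21  23  24  19  25  25  25  19  22  26
   23  27  43  46]
 [ 45  27  18  23  26  28  24  25  26  26  31  27  22  22  28  26  27  28
   23  26  40  42]
 [ 45  22  22  20  24  24  26  39  52  57  60  58  50  42  24  24  25  19
   18  25  36  47]
 [ 43  23  17  18  23  19  36  59  61  62  59  59  58  59  48  20  27  26
   18  27  33  44]
 [ 40  18  21  19  27  33  59  56  58  63  60  58  60  61  55  42  22  24
   22  25  27  45]
 [ 29  26  21  25  22  49  58  59  60  58  59  59  58  59  61  56  25  21
   21  24  27  44]
 [ 21  22  19  23  22  58  54  59  56  58  60  61  59  58  57  60  26  17
   23  23  25  42]
 [ 24  23  23  25  25  57  59  59  60  61  59  59  57  57  59  59  27  23
   25  27  23  41]
 [ 27  26  22  23  21  
[... 486 characters left out ...]
6 244 240 244 242 234 198 148
  128  18  23  28]
 [ 24  19 219 233 209 230 228 224 222 228 242 234 221 238 228 164 181 199
  188  15  25  30]
 [ 25  18 214 207 214 221 237 234 223 235 235 233 185 215 200 155 223 218
  183  37  24  35]
 [ 27  19 242 224 209 222 236 239 225 223 228 227 217 222 192 171 190 197
  182  50  23  33]
 [ 24  34 245 233 213 225 242 232 218 202 227 236 223 236 192 170 182 175
  186  75  25  33]
 [ 25  55 207 201 204 182 229 205 136 171 219 219 191 179 157 166 145 172
  235 137  17  32]
 [ 34  63 169 181 173 173 195 179 146 121 113 162 172 152 151 151 120 174
  201 153  30  37]
 [ 55  53  55  55  48  49  48  54  51  52  51  48  47  51  51  53  51  49
   49  52  53  53]]
```

Call:
{"api": "step_arm", "payload": {
  "targets": [
    [-1, [0.045, 0.003, 0], [0, 0, 0]],
    [-1, [0.09, 0.006, 0], [0, 0, 0]],
    [-1, [0.09, 0.006, 0], [0, 0, 0]],
    [-1, [0.046, 0.004, 0], [0, 0, 0]],
    [-1, [0, 0, 0.07], [0, 0, 0.08]],
    [-1, [0, 0, 0.07], [0, 0, 0.076]],
    [-1, [0, 0, 0.07], [0, 0, 0]],
    [-1, [0, 0, 0.07], [0, 0, 0]],
    [-1, [0, 0, 0.02], [0, 0, 0]],
    [-1, [0, 0, 0], [0, 0, 0]],
    [-1, [0, 0, 0], [0, 0, 0]],
    [-1, [0, 0, 0], [0, 0, 0]]
  ]
}}

```text
time: 8.1
ee_pos: [0.5474, -0.242, 0.1718]
tcp_rot: [0.605, 0.796, 0.0, 0.001]
contact_force: [0.2, 0.6, -0.6]
opening: 0.0235
gripper_force: 45.0
```

```bash
python3 - <<'E'
from h import *
plan([.5466,-.2409,.145],15.5)
s=snap('scene','k'); st=arm.read_state(); p=st['ee_pos']; q=R.from_quat(st['tcp_rot'])
tip=p+q.apply([0,0,.095]); print('tip',tip, proj(s,tip), 'sel',proj(s,[.5466,-.2409,.059]),'cap',proj(s,p-q.apply([0,0,.0575])))
x,y=(proj(s,tip)[0]-[40,30]).astype(int); print(x,y)
cv2.imwrite('pics/l.png',cv2.resize(s['frame'][y:y+60,x:x+80],(800,600),interpolation=cv2.INTER_CUBIC)[:,:,::-1])
E
```

```text
pos [ 0.5474 -0.242   0.1718] ty 15.55 z [ 0.0023 -0.0011 -1.    ]
shift total [ 0.0044 -0.0018  0.0894] cw turn deg 0.05 units 0.0008 min rows 0.6437783815102347 0.007059295189841917
tip [ 0.54762818 -0.24222071  0.07684681] [[359.  256.3]] sel [[357.3 264.1]] cap [[366.2 182.5]]
319 226
```

View pics/l.png

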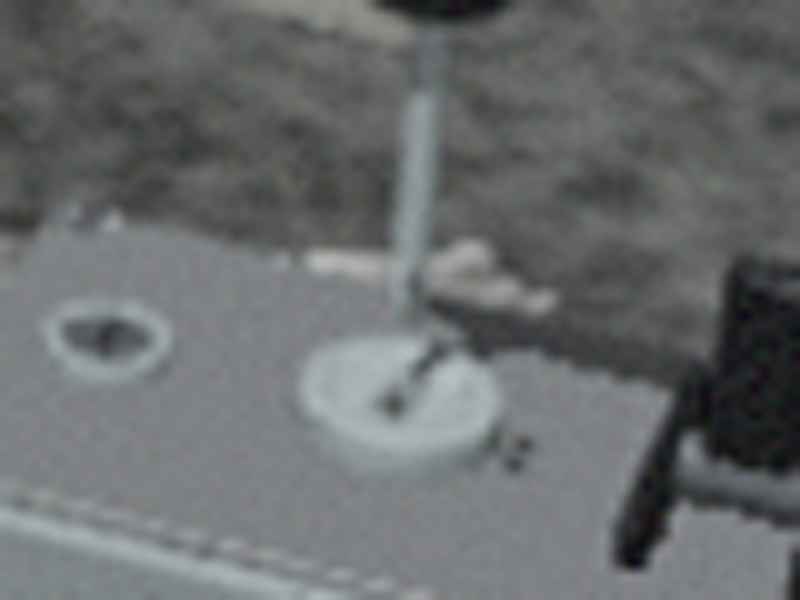

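The scene crop shows the blade tip at about (406,318), hovering over the collar centred at (400,391). The lever is at right.

```bash
python3 - <<'E'
from h import *
s=load('k')
t=at(s,(359.4,257.3),.0768); c=at(s,(358.6,264.7),.059); d=c-t
print(t,c,d)
for e in ((1,0),(0,1)): print('per px',at(s,(359.4+e[0],257.3+e[1]),.0768)-t)
a=np.radians(15.5);tx=np.array([-np.sin(a),np.cos(a)]);ty=np.array([np.cos(a),np.sin(a)])
print('scene tool shift mm',d[:2]@tx*1e3,d[:2]@ty*1e3)
d2=np.array([.5476,-.2447])-[.5474,-.242];print('wrist rel',d2@tx*1e3,d2@ty*1e3)
E
```

```text
[ 0.5456 -0.2449  0.0768] [ 0.5469 -0.2439  0.059 ] [ 0.0013  0.001  -0.0178]
per px [ 0.0015 -0.0013  0.    ]
per px [-0.0028 -0.0023  0.    ]
scene tool shift mm 0.6162205643068688 1.5199579652495427
wrist rel -2.655249898878935 -0.5288175247695922
```

Call:
{"api": "step_arm", "payload": {
  "targets": [
    [-1, [-0.003, 0, 0.02], [0, 0, 0]],
    [-1, [0, 0, 0.02], [0, 0, 0]],
    [-1, [0, 0, 0.01], [0, 0, 0]],
    [-1, [0, 0, 0.007], [0, 0, 0]],
    [-1, [0, 0, 0.005], [0, 0, 0]],
    [-1, [0, 0, 0.003], [0, 0, 0]],
    [-1, [0, 0, 0], [0, 0, 0]],
    [-1, [0, 0, 0], [0, 0, 0]]
  ]
}}

```text
time: 8.82
ee_pos: [0.5467, -0.2427, 0.1507]
tcp_rot: [0.605, 0.796, -0.0, -0.0]
contact_force: [0.3, -0.8, -0.0]
opening: 0.0237
gripper_force: 45.0
```

Call:
{"api": "step_arm", "payload": {
  "targets": [
    [-1, [0, 0, 0.005], [0, 0, 0]],
    [-1, [0, 0, 0.005], [0, 0, 0]],
    [-1, [0, 0, 0], [0, 0, 0]],
    [-1, [0, 0, 0], [0, 0, 0]]
  ]
}}

```text
time: 9.15
ee_pos: [0.5466, -0.2427, 0.1476]
tcp_rot: [0.605, 0.796, -0.0, -0.0]
contact_force: [1.7, -0.2, 0.1]
opening: 0.0237
gripper_force: 45.0
```

Call:
{"api": "step_arm", "payload": {
  "targets": [
    [-1, [0, 0, 0], [0, 0, 0.08]],
    [-1, [0, 0, 0], [0, 0, 0.08]],
    [-1, [0, 0, 0], [0, 0, 0.08]],
    [-1, [0, 0, 0], [0, 0, 0.08]],
    [-1, [0, 0, 0], [0, 0, 0.08]],
    [-1, [0, 0, 0], [0, 0, 0.08]],
    [-1, [0, 0, 0], [0, 0, 0.08]],
    [-1, [0, 0, 0], [0, 0, 0]]
  ]
}}

```text
time: 9.82
ee_pos: [0.5464, -0.2426, 0.1477]
tcp_rot: [0.81, 0.586, -0.0, -0.0]
contact_force: [-0.3, 0.2, 0.3]
opening: 0.0237
gripper_force: 45.0
```

```bash
python3 -c "
from h import *
plan([.5466,-.2427,.1475],-50)
s=arm.read_state();print(s['contact_force'],s['torque'])"
```

```text
pos [ 0.5464 -0.2426  0.1477] ty -18.23 z [-4.e-04  1.e-04 -1.e+00]
shift total [-0.      0.0006  0.0007] cw turn deg 31.77 units 0.5295 min rows 0.006419206536169159 4.437054750622506
[-0.32328851  0.223104    0.34777362] [-0.02059038  0.2890939   0.04938105]
```

Call:
{"api": "step_arm", "payload": {
  "targets": [
    [-1, [0, 0, 0], [0, 0, 0.085]],
    [-1, [0, 0, 0], [0, 0, 0.085]],
    [-1, [0, 0, 0], [0, 0, 0.085]],
    [-1, [0, 0, 0], [0, 0, 0.085]],
    [-1, [0, 0, 0], [0, 0, 0.085]],
    [-1, [0, 0, 0], [0, 0, 0.085]],
    [-1, [0, 0, 0], [0, 0, 0.085]],
    [-1, [0, 0, 0], [0, 0, 0.085]],
    [-1, [0, 0, 0], [0, 0, 0.085]],
    [-1, [0, 0, 0], [0, 0, 0.085]],
    [-1, [0, 0, 0], [0, 0, 0.085]],
    [-1, [0, 0, 0], [0, 0, 0.05]],
    [-1, [0, 0, 0], [0, 0, 0]],
    [-1, [0, 0, 0], [0, 0, 0]]
  ]
}}

```text
time: 10.98
ee_pos: [0.5462, -0.242, 0.1476]
tcp_rot: [0.994, 0.113, -0.0, -0.001]
contact_force: [-0.9, 4.2, 0.8]
opening: 0.024
gripper_force: 45.0
```

```bash
python3 -c "
from h import *
plan([.5466,-.2427,.1475],-82)
s=arm.read_state();print(s['contact_force'],s['torque'])"
```

```text
pos [ 0.5462 -0.242   0.1476] ty -76.97 z [-0.001   0.0013 -1.    ]
shift total [0.0008 0.0027 0.0003] cw turn deg 5.03 units 0.0838 min rows 0.020428638928608304 0.7021459033755546
[-0.87563288  4.23415984  0.80738572] [1.04155299 0.59600163 0.07252008]
```

Call:
{"api": "step_arm", "payload": {
  "targets": [
    [-1, [0, 0, 0], [0, 0, 0.03]],
    [-1, [0, 0, 0], [0, 0, 0.03]],
    [-1, [0, 0, 0], [0, 0, 0.03]],
    [-1, [0, 0, 0], [0, 0, 0]],
    [-1, [0, 0, 0], [0, 0, 0]]
  ]
}}

```text
time: 11.4
ee_pos: [0.5464, -0.2422, 0.1475]
tcp_rot: [0.998, 0.066, -0.0, -0.0]
contact_force: [-1.2, 4.5, 0.7]
opening: 0.0233
gripper_force: 45.0
```

```bash
python3 -c "
from h import *
plan([.5466,-.2427,.1475],-82)
s=arm.read_state();print(s['contact_force'],s['torque'])"
```

```text
pos [ 0.5464 -0.2422  0.1475] ty -82.41 z [-6.e-04  8.e-04 -1.e+00]
shift total [0.0006 0.0017 0.0001] cw turn deg -0.41 units -0.0068 min rows 0.012830387420335671 0.057093428190549675
[-1.20192039  4.49026975  0.7390993 ] [1.29706083 0.57830247 0.02573004]
```

Call:
{"api": "step_arm", "payload": {
  "targets": [
    [-1, [0, 0, 0], [0, 0, 0.03]],
    [-1, [0, 0, 0], [0, 0, 0.03]],
    [-1, [0, 0, 0], [0, 0, 0.02]],
    [-1, [0, 0, 0], [0, 0, 0]],
    [-1, [0, 0, 0], [0, 0, 0]]
  ]
}}

```text
time: 11.82
ee_pos: [0.5464, -0.2423, 0.1475]
tcp_rot: [1.0, 0.024, -0.0, -0.0]
contact_force: [-0.8, 5.2, 2.6]
opening: 0.0237
gripper_force: 45.0
```

```bash
python3 -c "
from h import *
plan([.5466,-.2427,.1475],-82)
s=arm.read_state();print(s['contact_force'],s['torque'])
s=snap('scene','m')['frame']; w=snap('wrist','m2')['frame']
c=np.hstack([cv2.resize(s[226:286,319:399],(400,300),interpolation=3),cv2.resize(w,(400,300))]); cv2.imwrite('pics/n.png',c[:,:,::-1])"
```

```text
pos [ 0.5464 -0.2423  0.1475] ty -87.28 z [-6.e-04  8.e-04 -1.e+00]
shift total [0.0006 0.0014 0.    ] cw turn deg -5.28 units -0.088 min rows 0.011232904311119117 0.7371321562842222
[-0.79743701  5.19107542  2.59267438] [1.44820474 0.56076636 0.07852866]
```

Call:
{"api": "step_arm", "payload": {
  "targets": [
    [-1, [0, 0, 0], [0, 0, 0.03]],
    [-1, [0, 0, 0], [0, 0, 0.03]],
    [-1, [0, 0, 0], [0, 0, 0]],
    [-1, [0, 0, 0], [0, 0, 0]]
  ]
}}

```text
time: 12.25
ee_pos: [0.5464, -0.2423, 0.1475]
tcp_rot: [1.0, -0.008, -0.0, -0.0]
contact_force: [-1.3, 4.9, 1.9]
opening: 0.0239
gripper_force: 45.0
```

```bash
python3 -c "
from h import *
plan([.5466,-.2427,.1475],-82)
s=arm.read_state();print(s['contact_force'],s['torque'],s['opening'])
s=snap('scene','m')['frame']; w=snap('wrist','m2')['frame']
c=np.hstack([cv2.resize(s[226:286,319:399],(400,300),interpolation=3),cv2.resize(w,(400,300))]); cv2.imwrite('pics/n.png',c[:,:,::-1])"
```

```text
pos [ 0.5464 -0.2423  0.1475] ty -90.87 z [-5.e-04  8.e-04 -1.e+00]
shift total [0.0006 0.0013 0.0001] cw turn deg -8.87 units -0.1479 min rows 0.010614520141016515 1.2393724777876218
[-1.28964367  4.89278904  1.92086322] [1.50812107 0.47590186 0.12255078] 0.02390586057506652
```

Call:
{"api": "step_arm", "payload": {
  "targets": [
    [-1, [0, 0, 0], [0, 0, -0.05]],
    [-1, [0, 0, 0], [0, 0, -0.05]],
    [-1, [0, 0, 0], [0, 0, 0]],
    [-1, [0, 0, -0.015], [0, 0, 0]],
    [-1, [0, 0, -0.03], [0, 0, 0]],
    [-1, [0, 0, -0.07], [0, 0, 0]],
    [-1, [0, 0, -0.09], [0, 0, 0]],
    [-1, [0, 0, -0.09], [0, 0, 0]],
    [-1, [0, 0, -0.08], [0, 0, 0]],
    [-1, [-0.06, 0, 0], [0, 0, 0]],
    [-1, [-0.1, 0, 0], [0, 0, 0]],
    [-1, [-0.1, 0, 0], [0, 0, 0]],
    [-1, [0, 0, 0], [0, 0, 0]],
    [-1, [0, 0, 0], [0, 0, 0]]
  ]
}}

```text
time: 13.52
ee_pos: [0.4685, -0.2503, 0.2616]
tcp_rot: [0.999, 0.043, 0.001, 0.001]
contact_force: [0.3, 0.3, -0.2]
opening: 0.0238
gripper_force: 45.0
```

```bash
python3 - <<'E'
from h import *
plan([.5673,.214,.31],3.3)
s=snap('wrist','o'); I=s['frame'].mean(2); o=np.array([.5466,-.2409,.058])
c=proj(s,o)[0];print(c)
g=np.mgrid[-17:18,-17:18]*.001; res=[]
P=np.stack([o[0]+g[0].ravel(),o[1]+g[1].ravel(),np.full(g[0].size,.058)],1)
px=proj(s,P).astype(np.float32); V=cv2.remap(I.astype(np.float32),px[:,0].reshape(g[0].shape),px[:,1].reshape(g[0].shape),1)
m=(V<120);m[(g**2).sum(0)>.013**2]=0
q=P[m.ravel()][:,:2]; cc=q.mean(0); w,v=np.linalg.eigh(np.cov(q.T)); print(m.sum(),cc,np.degrees(np.arctan2(v[1,1],v[0,1]))%180,w**.5)
print(V[::2,::2].round().astype(int))
E
```

```text
pos [ 0.4685 -0.2503  0.2616] ty -85.08 z [ 0.002  -0.0016 -1.    ]
shift total [ 0.4611 -1.5134 -0.1631] cw turn deg -88.38 units -1.473 min rows 11.44219614340166 12.343314038461543
[278.  117.4]
241 [ 0.54869544 -0.23809917] 0.5179751612778603 [0.00416637 0.00600527]
[[157 157 156 171 211 238 236 137 108 113 108 104 122 185 166 155 157 158]
 [155 159 188 222 233 223 210 135 116 114 116 116 138 217 205 167 155 158]
 [156 182 225 225 212 192 196 173 173 119 108 120 157 202 215 202 168 157]
 [165 214 220 208 208 212 216 218 214 130 109 134 197 204 202 210 188 153]
 [191 222 207 202 215 216 216 218 214 138 111 112 133 203 194 202 204 169]
 [212 212 198 211 217 217 218 219 218 141 106 104 114 223 212 193 207 196]
 [214 200 197 217 218 220 220 221 204 130  91  79 101 227 220 199 208 205]
 [212 202 214 222 219 210 183 155 128  79  46  32  92 209 220 208 204 201]
 [206 196 216 227 184 143  93  63  48  41  29  27  87 197 228 210 200 206]
 [204 195 216 227 165  64  31  32  57  74  69  74  98 150 175 198 206 208]
 [203 197 186 183 189 105  71  99 138 108 103 109 112 111 124 150 146 160]
 [201 204 185 173 215 180 166 181 160 119 114 115 115 114 115 104 102 121]
 [196 209 204 211 234 220 214 166 117 113 115 114 114 113 109 103 107 106]
 [169 205 211 209 227 228 181 131 114 114 113 112 113 109 103 110 113 100]
 [141 180 208 213 220 224 161 113 112 114 113 112 111 105 108 113 103  81]
 [132 135 197 216 222 220 142 107 112 110 108 104 106 110 115 111  88  78]
 [152 143 138 184 209 215 129 102 105 103 106 108 113 115 106  83  80  77]
 [157 155 123  97 147 189 136 116 117 117 119 116 112  96  83  76  79  78]]
```

Call:
{"api": "step_arm", "payload": {
  "targets": [
    [-1, [0, 0, -0.06], [0, 0, 0]],
    [-1, [0, 0, -0.06], [0, 0, -0.1133]],
    [-1, [0, 0, -0.043], [0, 0, -0.1133]],
    [-1, [0, 0, 0], [0, 0, -0.1133]],
    [-1, [0, 0, 0], [0, 0, -0.1133]],
    [-1, [0, 0, 0], [0, 0, -0.1133]],
    [-1, [0, 0, 0], [0, 0, -0.1133]],
    [-1, [0, 0, 0], [0, 0, -0.1133]],
    [-1, [0, 0, 0], [0, 0, -0.1133]],
    [-1, [0, 0, 0], [0, 0, -0.1133]],
    [-1, [0, 0, 0], [0, 0, -0.1133]],
    [-1, [0, 0, 0], [0, 0, -0.1133]],
    [-1, [0, 0, 0], [0, 0, -0.1133]],
    [-1, [0, 0, 0], [0, 0, -0.1133]],
    [-1, [0, 0, 0], [0, 0, 0]],
    [-1, [0, 0, 0], [0, 0, 0]]
  ]
}}

```text
time: 14.9
ee_pos: [0.4699, -0.2497, 0.3094]
tcp_rot: [0.687, 0.727, 0.0, 0.0]
contact_force: [-1.0, 1.0, -0.5]
opening: 0.0241
gripper_force: 45.0
```

```bash
python3 -c "
from h import *
plan([.5678,.2143,.31],3.3)"
```

```text
pos [ 0.4699 -0.2497  0.3094] ty 3.22 z [ 7.e-04 -5.e-04 -1.e+00]
shift total [ 1.5258  0.4126 -0.0026] cw turn deg -0.08 units -0.0013 min rows 11.371535929777924 0.010838471348183058
```

Call:
{"api": "step_arm", "payload": {
  "targets": [
    [-1, [0.05, 0.0135, 0], [0, 0, 0]],
    [-1, [0.1, 0.027, 0], [0, 0, 0]],
    [-1, [0.1, 0.027, 0], [0, 0, 0]],
    [-1, [0.1, 0.027, 0], [0, 0, 0]],
    [-1, [0.1, 0.027, 0], [0, 0, 0]],
    [-1, [0.1, 0.027, 0], [0, 0, 0]],
    [-1, [0.1, 0.027, 0], [0, 0, 0]],
    [-1, [0.1, 0.027, 0], [0, 0, 0]],
    [-1, [0.1, 0.027, 0], [0, 0, 0]],
    [-1, [0.1, 0.027, 0], [0, 0, 0]],
    [-1, [0.1, 0.027, 0], [0, 0, 0]],
    [-1, [0.1, 0.027, 0], [0, 0, 0]],
    [-1, [0.1, 0.027, 0], [0, 0, 0]],
    [-1, [0.1, 0.027, 0], [0, 0, 0]],
    [-1, [0.1, 0.027, 0], [0, 0, 0]],
    [-1, [0.076, 0.021, 0], [0, 0, 0]],
    [-1, [0, 0, 0], [0, 0, 0]],
    [-1, [0, 0, 0], [0, 0, 0]],
    [-1, [0, 0, 0], [0, 0, 0]]
  ]
}}

```text
time: 16.48
ee_pos: [0.5652, 0.2146, 0.3089]
tcp_rot: [0.686, 0.727, -0.0, 0.0]
contact_force: [0.3, 0.6, -0.4]
opening: 0.0237
gripper_force: 45.0
```

```bash
python3 -c "
from h import *
plan([.5678,.2143,.20],3.3)"
```

```text
pos [0.5652 0.2146 0.3089] ty 3.32 z [-3.e-04 -5.e-04 -1.e+00]
shift total [-0.0013  0.0086  0.363 ] cw turn deg 0.02 units 0.0004 min rows 2.612255350588435 0.002946901805633777
```

Call:
{"api": "step_arm", "payload": {
  "targets": [
    [-1, [-0.001, 0.0085, 0.06], [0, 0, 0]],
    [-1, [0, 0, 0.08], [0, 0, 0]],
    [-1, [0, 0, 0.08], [0, 0, 0]],
    [-1, [0, 0, 0.08], [0, 0, 0]],
    [-1, [0, 0, 0.06], [0, 0, 0]],
    [-1, [0, 0, 0.04], [0, 0, 0]],
    [-1, [0, 0, 0.04], [0, 0, 0]],
    [-1, [0, 0, 0.04], [0, 0, 0]],
    [-1, [0, 0, 0], [0, 0, 0]],
    [-1, [0, 0, 0], [0, 0, 0]]
  ]
}}

```text
time: 17.32
ee_pos: [0.5678, 0.2144, 0.165]
tcp_rot: [0.686, 0.728, -0.0, -0.0]
contact_force: [-0.4, -0.2, -0.3]
opening: 0.0239
gripper_force: 45.0
```

Tip is through the hole with no contact; lower to the seat.

Call:
{"api": "step_arm", "payload": {
  "targets": [
    [-1, [0, 0, 0.05], [0, 0, 0]],
    [-1, [0, 0, 0.05], [0, 0, 0]],
    [-1, [0, 0, 0.04], [0, 0, 0]],
    [-1, [0, 0, 0.03], [0, 0, 0]],
    [-1, [0, 0, 0.012], [0, 0, 0]],
    [-1, [0, 0, 0.005], [0, 0, 0]],
    [-1, [0, 0, 0], [0, 0, 0]],
    [-1, [0, 0, 0], [0, 0, 0]]
  ]
}}

```text
time: 17.98
ee_pos: [0.5683, 0.2148, 0.1096]
tcp_rot: [0.686, 0.728, 0.0, 0.0]
contact_force: [1.0, -0.2, -0.9]
opening: 0.0239
gripper_force: 45.0
```

Call:
{"api": "step_arm", "payload": {
  "targets": [
    [-1, [0, 0, 0.005], [0, 0, 0]],
    [-1, [0, 0, 0], [0, 0, 0]],
    [-1, [0, 0, 0], [0, 0, 0]]
  ]
}}

```text
time: 18.23
ee_pos: [0.5685, 0.2149, 0.1082]
tcp_rot: [0.686, 0.728, 0.001, 0.0]
contact_force: [1.0, 0.4, 2.0]
opening: 0.0237
gripper_force: 45.0
```

Call:
{"api": "step_arm", "payload": {
  "targets": [
    [-0.2, [0, 0, 0], [0, 0, 0]],
    [-0.1, [0, 0, 0], [0, 0, 0]],
    [0, [0, 0, 0], [0, 0, 0]],
    [0, [0, 0, 0], [0, 0, 0]],
    [0, [0, 0, 0], [0, 0, 0]],
    [0, [0, 0, -0.03], [0, 0, 0]],
    [0, [0, 0, -0.06], [0, 0, 0]],
    [0, [0, 0, -0.09], [0, 0, 0]],
    [0, [0, 0, -0.09], [0, 0, 0]],
    [0, [0, 0, -0.09], [0, 0, 0]],
    [0, [0, 0, -0.09], [0, 0, 0]],
    [0, [0, 0, -0.06], [0, 0, 0]],
    [0, [0, 0, 0], [0, 0, 0]],
    [0, [0, 0, 0], [0, 0, 0]]
  ]
}}

```text
time: 19.4
ee_pos: [0.5683, 0.2148, 0.2619]
tcp_rot: [0.686, 0.728, 0.001, 0.001]
contact_force: [0.1, -0.6, -0.7]
opening: 0.0437
gripper_force: 0.0
```

```bash
python3 - <<'E'
from h import *
s=snap('wrist','p'); b=snap('side','p2')['frame'][200:350,160:360]; a=snap('scene','p3')['frame'][135:210,190:290]; c=load('p3')['frame'][235:310,340:440]
r=lambda I:cv2.resize(I,(400,300),interpolation=3)
cv2.imwrite('pics/q.png',np.vstack([np.hstack([r(s['frame']),r(b)]),np.hstack([r(a),r(c)])])[:,:,::-1])
u=np.radians(24);ux=np.array([np.cos(u),np.sin(u)]);uy=np.array([-np.sin(u),np.cos(u)])
piv=np.array([.5464,-.2425])-.068*uy;print('pivot',piv)
plan([*piv,.2],24)
E
```

```text
pivot [ 0.57405809 -0.30462109]
pos [0.5669 0.2143 0.259 ] ty 3.4 z [-2.4e-03 -9.0e-04 -1.0e+00]
shift total [-1.728  -0.0784  0.1982] cw turn deg -20.6 units -0.3433 min rows 12.52574329638465 2.8765381902503795
```

View pics/q.png

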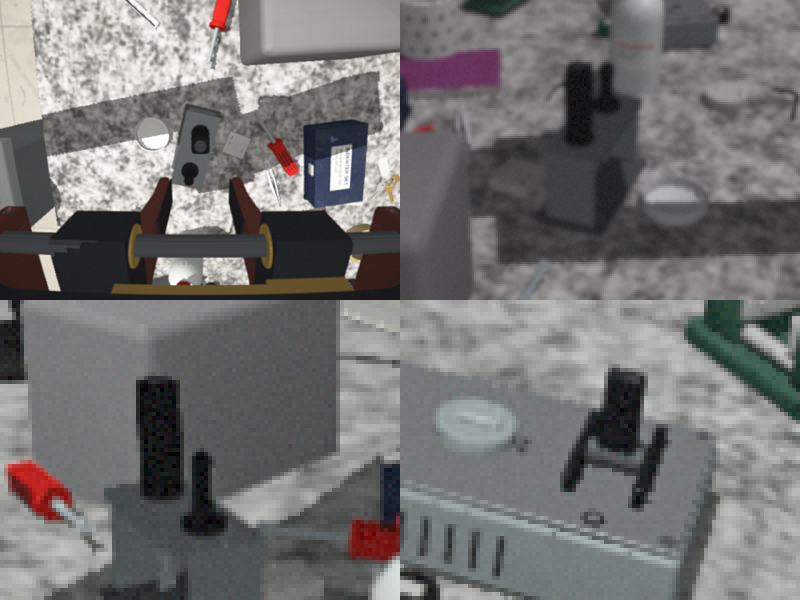

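The picture shows the driver seated in its hole with its collar on the plate. The slot now points at the twin dots, and the lever is still mid-way. The red look-alikes are lying flat, but they were already down at 2.5 s, in the first wrist view, before the arm had been near them. Next, the lever.

Call:
{"api": "step_arm", "payload": {
  "targets": [
    [-1, [-0.05, 0.002, 0], [0, 0, 0]],
    [-1, [-0.1, 0.005, 0], [0, 0, 0]],
    [-1, [-0.1, 0.005, 0], [0, 0, 0]],
    [-1, [-0.1, 0.005, 0], [0, 0, 0]],
    [-1, [-0.1, 0.005, 0], [0, 0, 0]],
    [-1, [-0.1, 0.005, 0], [0, 0, 0]],
    [-1, [-0.1, 0.005, 0], [0, 0, 0]],
    [-1, [-0.1, 0.005, 0], [0, 0, 0]],
    [-1, [-0.1, 0.005, 0], [0, 0, 0]],
    [-1, [-0.1, 0.005, 0], [0, 0, 0]],
    [-1, [-0.1, 0.005, 0], [0, 0, 0]],
    [-1, [-0.1, 0.005, 0], [0, 0, 0]],
    [-1, [-0.1, 0.005, 0], [0, 0, 0]],
    [-1, [-0.1, 0.005, 0], [0, 0, 0]],
    [-1, [-0.1, 0.005, 0], [0, 0, 0]],
    [-1, [-0.1, 0.005, 0], [0, 0, 0]],
    [-1, [-0.1, 0.005, 0], [0, 0, 0]],
    [-1, [-0.02, 0, 0], [0, 0, 0]]
  ],
  "newtons": 20
}}

```text
time: 21.05
ee_pos: [0.6211, -0.2889, 0.2589]
tcp_rot: [0.687, 0.727, -0.001, -0.0]
contact_force: [-0.2, 0.7, -0.6]
opening: 0.0007
gripper_force: 0.0
```

Call:
{"api": "step_arm", "payload": {
  "targets": [
    [-1, [0, 0, 0], [0, 0, 0.1157]],
    [-1, [0, 0, 0], [0, 0, 0.1157]],
    [-1, [0, 0, 0], [0, 0, 0.1157]],
    [-1, [0, 0, 0], [0, 0, 0.1157]],
    [-1, [0, 0, 0], [0, 0, 0.1157]],
    [-1, [0, 0, 0], [0, 0, 0.1157]],
    [-1, [0, 0, 0], [0, 0, 0.1157]],
    [-1, [0, 0, 0], [0, 0, 0.1157]],
    [-1, [0, 0, 0], [0, 0, 0.1157]],
    [-1, [0, 0, 0], [0, 0, 0.1157]],
    [-1, [0, 0, 0], [0, 0, 0]],
    [-1, [0, 0, 0], [0, 0, 0]]
  ]
}}

```text
time: 22.05
ee_pos: [0.6215, -0.2838, 0.2596]
tcp_rot: [0.978, 0.21, -0.001, -0.0]
contact_force: [-0.2, 0.8, -0.1]
opening: 0.0005
gripper_force: 0.0
```

```bash
python3 -c "
from h import *
plan([.6197,-.2843,.079],-66)"
```

```text
pos [ 0.6215 -0.2838  0.2596] ty -65.8 z [-1.5e-03  7.0e-04 -1.0e+00]
shift total [-5.30e-03 -3.00e-04  6.02e-01] cw turn deg 0.2 units 0.0033 min rows 4.331182214424454 0.02759646291123287
```

Call:
{"api": "step_arm", "payload": {
  "targets": [
    [-1, [0, 0, 0.07], [0, 0, 0]],
    [-1, [0, 0, 0.1], [0, 0, 0]],
    [-1, [0, 0, 0.1], [0, 0, 0]],
    [-1, [0, 0, 0.1], [0, 0, 0]],
    [-1, [0, 0, 0.1], [0, 0, 0]],
    [-1, [0, 0, 0.08], [0, 0, 0]],
    [-1, [0, 0, 0.05], [0, 0, 0]],
    [-1, [0, 0, 0], [0, 0, 0]],
    [-1, [-0.02, 0, 0], [0, 0, 0]],
    [-1, [-0.02, 0, 0], [0, 0, 0]],
    [-1, [-0.02, 0, 0], [0, 0, 0]],
    [-1, [-0.02, 0, 0], [0, 0, 0]],
    [-1, [-0.02, 0, 0], [0, 0, 0]],
    [-1, [-0.02, 0, 0], [0, 0, 0]],
    [-1, [-0.02, 0, 0], [0, 0, 0]],
    [-1, [-0.02, 0, 0], [0, 0, 0]],
    [-1, [0, 0, 0], [0, 0, 0]],
    [-1, [0, 0, 0], [0, 0, 0]]
  ]
}}

```text
time: 23.55
ee_pos: [0.578, -0.3037, 0.0805]
tcp_rot: [0.978, 0.208, 0.0, -0.0]
contact_force: [0.2, -0.3, -0.7]
opening: 0.0008
gripper_force: 0.0
```

Call:
{"api": "step_arm", "payload": {
  "targets": [
    [-1, [-0.007, 0, 0], [0, 0, 0]],
    [-1, [-0.007, 0, 0], [0, 0, 0]],
    [-1, [0, 0, 0], [0, 0, 0]]
  ]
}}

```text
time: 23.8
ee_pos: [0.5744, -0.3053, 0.0805]
tcp_rot: [0.978, 0.208, 0.0, 0.0]
contact_force: [-0.4, -0.4, 0.6]
opening: 0.0003
gripper_force: 0.2
```

Call:
{"api": "step_arm", "payload": {
  "targets": [
    [-1, [-0.007, 0, 0], [0, 0, 0]],
    [-1, [0, 0, 0], [0, 0, 0]],
    [-1, [0, 0, 0], [0, 0, 0]]
  ]
}}

```text
time: 24.05
ee_pos: [0.5725, -0.3061, 0.0804]
tcp_rot: [0.978, 0.208, -0.0, -0.0]
contact_force: [-0.9, -0.5, 0.8]
opening: 0.0002
gripper_force: 0.2
```

Call:
{"api": "step_arm", "payload": {
  "targets": [
    [-1, [-0.007, 0, 0], [0, 0, 0]],
    [-1, [-0.007, 0, 0], [0, 0, 0]],
    [-1, [0, 0, 0], [0, 0, 0]]
  ]
}}

```text
time: 24.3
ee_pos: [0.5683, -0.3079, 0.0805]
tcp_rot: [0.978, 0.208, -0.0, -0.0]
contact_force: [-0.1, 0.3, -0.0]
opening: 0.0005
gripper_force: 0.2
```

```bash
python3 - <<'E'
from h import *
st=arm.read_state(); print(st['ee_pos'],st['contact_force'],st['torque'])
s=snap('scene','r'); c=s['frame'][235:310,340:440]
cv2.imwrite('pics/s.png',cv2.resize(c,(800,600),interpolation=3)[:,:,::-1])
E
```

```text
[ 0.56834806 -0.3079032   0.08046849] [-0.06884343  0.34987692 -0.01347454] [-0.00689266  0.18190526 -0.00357291]
```

View pics/s.png

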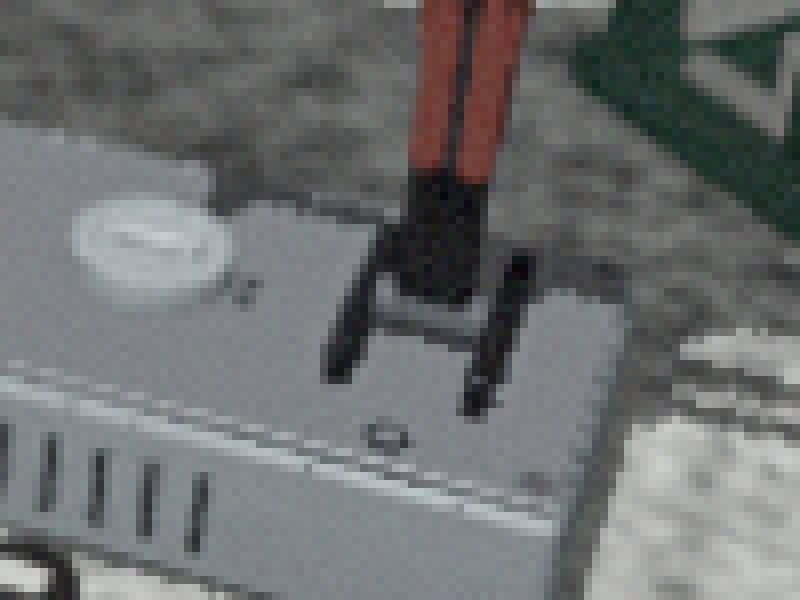

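The picture shows the closed fingers at about (450,170) behind the lever. The lever's paddle spans (410–490, 180–300) and leans towards the ring mark at (388,437). I'll keep pushing until the stop is felt.

Call:
{"api": "step_arm", "payload": {
  "targets": [
    [-1, [-0.007, 0, 0], [0, 0, 0]],
    [-1, [0, 0, 0], [0, 0, 0]],
    [-1, [0, 0, 0], [0, 0, 0]]
  ]
}}

```text
time: 24.6
ee_pos: [0.5666, -0.3087, 0.0805]
tcp_rot: [0.978, 0.208, -0.0, -0.0]
contact_force: [-0.1, -1.0, -0.9]
opening: 0.0007
gripper_force: 0.1
```

Call:
{"api": "step_arm", "payload": {
  "targets": [
    [-1, [-0.007, 0, 0], [0, 0, 0]],
    [-1, [0, 0, 0], [0, 0, 0]],
    [-1, [0, 0, 0], [0, 0, 0]]
  ]
}}

```text
time: 24.85
ee_pos: [0.5647, -0.3095, 0.0804]
tcp_rot: [0.978, 0.208, -0.0, -0.0]
contact_force: [-0.1, -0.9, -1.3]
opening: 0.0005
gripper_force: 0.0
```

Call:
{"api": "step_arm", "payload": {
  "targets": [
    [-1, [-0.007, 0, 0], [0, 0, 0]],
    [-1, [0, 0, 0], [0, 0, 0]],
    [-1, [0, 0, 0], [0, 0, 0]]
  ]
}}

```text
time: 25.1
ee_pos: [0.5628, -0.3104, 0.0805]
tcp_rot: [0.978, 0.208, -0.0, -0.0]
contact_force: [-0.5, 0.2, 0.6]
opening: 0.0005
gripper_force: 0.0
```

```bash
python3 - <<'E'
from h import *
st=arm.read_state(); print(st['ee_pos'],st['contact_force'],st['torque'],st['joint_positions'])
s=snap('scene','t'); 
u=np.radians(24);ux=np.array([np.cos(u),np.sin(u),0]);uy=np.array([-np.sin(u),np.cos(u),0]);piv=np.array([.5741,-.3046,.058])
for a in (-.6,0,.6):
    d=ux*np.sin(a)+np.array([0,0,np.cos(a)])
    n=ux*np.cos(a)-np.array([0,0,np.sin(a)])
    print(a,'near face tip L,R',proj(s,[piv+.048*d+.009*k*uy-.0045*n for k in(1,-1)]).tolist(),'far face tip',proj(s,piv+.048*d+.0045*n),'h15',proj(s,piv+.015*d-.0045*n))
print('tcp',proj(s,st['ee_pos']))
for k in ('p3','r','t'):
    I=load(k)['frame']; print(k); 
    for y in range(246,278,2): print(y,' '.join('%3d/%3d'%(I[y,x,0],I[y,x,2]) for x in range(384,408,2)))
E
```

```text
[ 0.56283245 -0.31039355  0.08045055] [-0.5282793   0.19765873  0.60310451] [-0.05849718  0.13803819 -0.00911282] [-5.22496528e-01  5.89868946e-01  1.65784288e+00 -3.08750191e-06
  8.93959527e-01  6.29780052e-01]
-0.6 near face tip L,R [[387.0, 263.7], [397.1, 266.0]] far face tip [[393.2 260.4]] h15 [[392.2 272.2]]
0 near face tip L,R [[390.7, 251.5], [400.6, 253.6]] far face tip [[396.6 250.2]] h15 [[393.4 267.8]]
0.6 near face tip L,R [[393.4, 247.1], [403.0, 249.2]] far face tip [[398.6 248.6]] h15 [[394.4 265.3]]
tcp [[393.4 266.7]]
p3
246 162/162 183/183 176/176 161/161 161/159 165/164 154/154 160/161 172/172 183/182 182/181 181/180
248 187/188 189/190 180/180 177/178 165/164 163/163 159/158 171/171 187/188 177/179 171/171 177/176
250 180/179 185/183 177/178 163/163 149/148 164/164 170/169 172/172 165/165 167/168 165/162 161/160
252 147/146 162/161 175/175 180/180 104/104  69/ 69 106/105 127/125 142/143 150/149 144/144 159/158
254 159/157 179/180 187/187 194/193  36/ 43  43/ 42  58/ 64  68/ 70  37/ 38 162/163 159/159 167/167
256 162/159 167/169 175/174 192/190  32/ 34  25/ 24  
[... 3550 characters left out ...]

264  69/ 70  57/ 60  35/ 36  38/ 38  16/ 25  20/ 26  27/ 25  28/ 24  66/ 67  84/ 87  94/ 96  95/ 95
266 138/144  63/ 65  37/ 32  26/ 27  35/ 35  23/ 30  10/ 15  18/ 31  70/ 76  65/ 70  42/ 43  49/ 52
268 119/126  32/ 34  32/ 39  24/ 27  33/ 33  23/ 32  34/ 34   8/  7  74/ 77  66/ 70  12/ 15  37/ 41
270  67/ 75  41/ 45 111/122  35/ 30  33/ 32  23/ 10  22/ 35  31/ 31  76/ 83  52/ 57  15/ 15  42/ 43
272  32/ 32  61/ 67 111/117  81/ 89  58/ 61  34/ 39  22/ 26  35/ 36  52/ 55  21/ 30  18/ 21  59/ 59
274  25/ 36  48/ 53  76/ 83  84/ 92  93/103  96/106  99/104 110/117  92/102  33/ 42  39/ 42 125/132
276  34/ 36  74/ 77  81/ 81  61/ 66  60/ 67  53/ 56  65/ 71  82/ 88  56/ 59  29/ 29  75/ 78 137/140
```

Call:
{"api": "step_arm", "payload": {
  "targets": [
    [-1, [0.01, 0, -0.02], [0, 0, 0]],
    [-1, [0.01, 0, -0.05], [0, 0, 0]],
    [-1, [0, 0, -0.08], [0, 0, 0]],
    [-1, [0, 0, -0.1], [0, 0, 0]],
    [-1, [0, 0, -0.05], [0, 0, 0]],
    [-1, [0, 0, 0], [0, 0, 0]],
    [-1, [0, 0, 0], [0, 0, 0]]
  ]
}}

```text
time: 25.73
ee_pos: [0.5691, -0.3081, 0.1716]
tcp_rot: [0.978, 0.208, 0.001, 0.001]
contact_force: [-0.8, 0.1, -0.4]
opening: 0.0006
gripper_force: 0.0
```

```bash
python3 - <<'E'
from h import *
print(arm.read_state()['ee_pos'])
s=snap('scene','v')
for k in ('p3','v'):
    I=load(k)['frame'].astype(int); print(k,'cols 382..408')
    for y in range(244,280,1): print(y,''.join('#' if I[y,x].max()<65 else ('r' if I[y,x,0]-I[y,x,2]>25 else '.') for x in range(378,412)))
E
```

```text
[ 0.56907861 -0.30809972  0.17156743]
p3 cols 382..408
244 ..................................
245 ..................................
246 ..................................
247 ..................................
248 ..................................
249 ..................................
250 ..................................
251 ..................................
252 ...............#..................
253 ..............#######.............
254 ..............#####...#...........
255 ..............######..#...........
256 ..............#########...........
257 ..............#########...........
258 .............##########...........
259 ..............########............
260 .............#########............
261 .............#########............
262 ............##########............
263 ..........############............
264 .........#############............
265 .........#############............
266 .........#############............
267 ........##############....###.....
268 .......##############.....##......
269 .......##..##########....###......
270 .......##..###########...##
[... 1078 characters left out ...]
62 ............###########...........
263 ..........############............
264 ..........############............
265 .........#############............
266 .........#############............
267 ........#############.....##......
268 ........#############.....##......
269 .......##..##########....###......
270 .......##..###########...####.....
271 ......###...##########...###......
272 ......###......######...####......
273 .....###..........##...####.......
274 .....####..............####.......
275 ....#####..##..........####.......
276 ....####.....#.##.....####........
277 ....###..........#########........
278 ...####..............#####........
279 ...####..............####.........
```

```bash
python3 - <<'E'
from h import *
M={k:load(k)['frame'].astype(int) for k in ('r','t')}
for y in range(244,282):
    print(y,'  '.join(''.join('#' if I[y,x].max()<46 else ('r' if I[y,x,0]-I[y,x,2]>18 else '.') for x in range(374,410)) for I in M.values()))
s=load('t')
u=np.radians(24);ux=np.array([np.cos(u),np.sin(u),0]);uy=np.array([-np.sin(u),np.cos(u),0])
for k,c in (('r',[.5683,-.3079,.0805]),('t',[.5628,-.3104,.0805])):
  for z in (0,.02,.04): print(k,z,proj(s,[np.array(c)+[0,0,z]+a*.01*ux+b*.0135*uy for a in(-1,1) for b in (1,-1)]).tolist())
E
```

```text
244 ..................rrrrr.#rrrrr......  ..................rrrrr#rrrrrr......
245 ..................rrrrr..rrrrr......  ..................rrrr.#rrrrrr......
246 ..................rrrrr.rrrrrr......  ..................rrrr.#rrrrr.......
247 ..................rrrrr#rrrrrr......  .................rrrrr..rrrrr.......
248 ..................rrrr..rrrrrr......  .................rrrrr..rrrrr.......
249 ..................rrrr.#rrrrr.......  .................rrrrr.rrrrrr.......
250 ..................rrrr..rrrrr.......  .................rrrrr#rrrrrr.......
251 .................rrrrr..rrrrr.......  .................rrrrr#rrrrrr.......
252 .................rrrrr.rrrrrr.......  .................rrrr..rrrrrr.......
253 .................rrrrr#rrrrr........  .................rrrr..rrrrr........
254 .................rrrr..rrrrr........  ................rrrrr#.rrrrr........
255 ..................rrr.#rrrrr........  ................rrrrr..rrrrr........
256 ..................rrr##rrrrr........  ................rrrrr.rrrrr.........
257 .................######rrrr.........  .................rrr##rrrrr....
[... 1627 characters left out ...]
 .........##...............####......
279 .......####...............###.......  .......####...............###.......
280 .......###................###.......  .......###................###.......
281 .......##................###........  .......###................##........
r 0 [[385.6, 266.0], [400.4, 269.5], [387.9, 260.7], [402.4, 264.0]]
r 0.02 [[386.9, 256.8], [401.8, 260.1], [389.2, 251.5], [403.8, 254.8]]
r 0.04 [[388.2, 247.3], [403.3, 250.6], [390.5, 242.2], [405.3, 245.3]]
t 0 [[384.9, 267.7], [399.8, 271.2], [387.3, 262.3], [401.8, 265.6]]
t 0.02 [[386.2, 258.4], [401.2, 261.8], [388.5, 253.1], [403.3, 256.4]]
t 0.04 [[387.5, 248.8], [402.7, 252.2], [389.8, 243.7], [404.8, 246.9]]
```

Call:
{"api": "step_arm", "payload": {
  "targets": [
    [-1, [0.09, 0, 0], [0, 0, 0]],
    [-1, [0.097, 0, 0], [0, 0, 0]],
    [-1, [0, 0, 0.06], [0, 0, 0]],
    [-1, [0, 0, 0.09], [0, 0, 0]],
    [-1, [0, 0, 0.09], [0, 0, 0]],
    [-1, [0, 0, 0.06], [0, 0, 0]],
    [-1, [0, 0, 0.04], [0, 0, 0]],
    [-1, [0, 0, 0.014], [0, 0, 0]],
    [-1, [0, 0, 0], [0, 0, 0]],
    [-1, [0, 0, 0], [0, 0, 0]]
  ]
}}

```text
time: 26.62
ee_pos: [0.6199, -0.2853, 0.0645]
tcp_rot: [0.978, 0.208, 0.0, 0.0]
contact_force: [0.3, 0.1, -0.5]
opening: 0.0006
gripper_force: 0.0
```

```bash
cat >> h.py <<'E'
def mask(k,x0=374,x1=416,y0=230,y1=282):
    s=snap('scene',k);I=s['frame'].astype(int)
    for y in range(y0,y1): print(y,''.join('#' if I[y,x].max()<56 else ('r' if I[y,x,0]-I[y,x,2]>18 else '.') for x in range(x0,x1)))
    st=arm.read_state();p=st['ee_pos'];print(p,st['contact_force'])
    u=np.radians(24);ux=np.array([np.cos(u),np.sin(u),0]);uy=np.array([-np.sin(u),np.cos(u),0])
    print('rel',(p-[.5741,-.3046,0])@ux,(p-[.5741,-.3046,0])@uy)
    for z in (0,.02,.03): print(z,proj(s,[p+[0,0,z]+b*.01*uy-.01*ux for b in (1,-1)]).tolist())
E
python3 -c "
from h import *
mask('w')"
```

```text
230 ........................rrrrr##rrrrrr.....
231 ........................rrrrr#rrrrrr......
232 ........................rrrrr#rrrrrr......
233 ........................rrrr.#rrrrrr......
234 ........................rrrr##rrrrr.......
235 ........................rrrr#.rrrrr.......
236 ........................rrrr#.rrrrr.......
237 ........................rrrr##rrrr........
238 .......................rrrrr##rrrr........
239 .......................rrrrr#rrrrr........
240 .......................rrrr.#rrrrrr...####
241 .......................rrrr.#rrrrr....#.##
242 .......................rrrr#.rrrrr....##.#
243 .......................rrrr#.rrrrr...#####
244 .......................rrrr#rrrrr.....####
245 ......................rrrrr#rrrrr......###
246 ......................rrrrr#rrrrr.......##
247 ......................rrrr.#rrrrr.........
248 .......................rrr..rrrr..........
249 ............................rrrr..........
250 ..............................r...........
251 ..........................................
252 ...................##.....................
253 ...............
[... 878 characters left out ...]
..........##.......######...###...........
273 .........###................###...........
274 .........###...............####...........
275 .........####..............####...........
276 ........####...............###............
277 ........####...........#..####............
278 ........###..............#####............
279 .......####...............###.............
280 .......###...............####.............
281 .......###...............####.............
[ 0.62039338 -0.28550824  0.06526427] [-0.85315259 -0.09968265 -0.18749299]
rel 0.050056421810711606 -0.0013880255742768008
0 [[393.1, 258.6], [403.4, 260.9]]
0.02 [[394.4, 249.8], [404.8, 252.0]]
0.03 [[395.0, 245.3], [405.5, 247.6]]
```

The numeric mask shows the closed fingertips ending about 22 mm above the reported TCP, so they passed over the lever. I'll go 10 mm lower and push again.

Call:
{"api": "step_arm", "payload": {
  "targets": [
    [-1, [0, 0.004, 0.02], [0, 0, 0]],
    [-1, [0, 0, 0.014], [0, 0, 0]],
    [-1, [0, 0, 0], [0, 0, 0]],
    [-1, [-0.02, 0, 0], [0, 0, 0]],
    [-1, [-0.02, 0, 0], [0, 0, 0]],
    [-1, [-0.02, 0, 0], [0, 0, 0]],
    [-1, [-0.02, 0, 0], [0, 0, 0]],
    [-1, [-0.02, 0, 0], [0, 0, 0]],
    [-1, [-0.015, 0, 0], [0, 0, 0]],
    [-1, [-0.01, 0, 0], [0, 0, 0]],
    [-1, [-0.01, 0, 0], [0, 0, 0]],
    [-1, [-0.01, 0, 0], [0, 0, 0]],
    [-1, [-0.01, 0, 0], [0, 0, 0]],
    [-1, [0, 0, 0], [0, 0, 0]]
  ]
}}

```text
time: 27.83
ee_pos: [0.5774, -0.3054, 0.0542]
tcp_rot: [0.978, 0.208, -0.0, 0.0]
contact_force: [3.0, 0.6, 1.1]
opening: 0.0005
gripper_force: 0.9
```

```bash
python3 -c "
from h import *
mask('x',y0=240)"
```

```text
240 ...................rrrrrr##rrrrrrr.....###
241 ...................rrrrrr##rrrrrrr....####
242 ...................rrrrrr#rrrrrrrr....####
243 ...................rrrrr##rrrrrrr.....###.
244 ...................rrrrr##rrrrrrr.....####
245 ...................rrrrr##rrrrrr......####
246 ...................rrrrr##rrrrrr........##
247 ...................rrrrr#.rrrrrr.........#
248 ...................rrrrr#rrrrrr...........
249 ...................rrrrr#rrrrrr...........
250 ..................rrrrr.#rrrrrr...........
251 ...................rrrr.#rrrrrr...........
252 ...................rrrr##rrrrrr...........
253 ...................rrrr##rrrrr............
254 ..................rrrrr##rrrrr............
255 ..................rrrrr##rrrrr............
256 ..................rrrrr#rrrrrr............
257 ..................rrrrr#rrrrrr............
258 ..................rrrr.#rrrrr.............
259 ..................rrrr.#rrrrr.............
260 ..................rrrr#.rrrrr.............
261 ......................##rrrrr.............
262 .......................#rrrrr.............
263 .............##
[... 407 characters left out ...]
 ..........##...##########..#####..........
273 .........###....#########...###...........
274 .........####.....######...####...........
275 .........###.........###...####...........
276 ........####.......#.#.#..####............
277 ........###...............####............
278 ........###..............#####............
279 .......####..............####.............
280 .......###...............####.............
281 .......###...............####.............
[ 0.57750065 -0.3053701   0.05415172] [ 1.43974022 -0.47868222  0.2525398 ]
rel 0.002793421618330707 -0.002086686251887851
0 [[387.7, 275.9], [398.3, 278.5]]
0.02 [[389.0, 267.0], [399.8, 269.5]]
0.03 [[389.6, 262.4], [400.5, 264.9]]
```

Now the lever has clearly moved (tip from row 252 to about 261–263). I'll press on until the stop is felt.

Call:
{"api": "step_arm", "payload": {
  "targets": [
    [-1, [-0.007, 0, 0], [0, 0, 0]],
    [-1, [0, 0, 0], [0, 0, 0]],
    [-1, [0, 0, 0], [0, 0, 0]]
  ]
}}

```text
time: 28.13
ee_pos: [0.5762, -0.306, 0.0543]
tcp_rot: [0.978, 0.208, 0.0, 0.0]
contact_force: [4.8, 1.6, 0.3]
opening: 0.0007
gripper_force: 1.9
```

Call:
{"api": "step_arm", "payload": {
  "targets": [
    [-1, [-0.006, 0, 0], [0, 0, 0]],
    [-1, [0, 0, 0], [0, 0, 0]],
    [-1, [0, 0, 0], [0, 0, 0]]
  ]
}}

```text
time: 28.38
ee_pos: [0.5758, -0.3064, 0.0546]
tcp_rot: [0.978, 0.208, 0.001, 0.0]
contact_force: [7.9, 5.1, -0.5]
opening: 0.0002
gripper_force: 3.7
```

Call:
{"api": "step_arm", "payload": {
  "targets": [
    [-1, [-0.006, 0, 0], [0, 0, 0]],
    [-1, [0, 0, 0], [0, 0, 0]],
    [-1, [0, 0, 0], [0, 0, 0]]
  ]
}}

```text
time: 28.63
ee_pos: [0.5756, -0.3068, 0.055]
tcp_rot: [0.978, 0.208, 0.003, 0.001]
contact_force: [11.4, 7.3, 1.0]
opening: 0.0004
gripper_force: 5.5
```

The readings climbed to 13 N with the fingers stalled, so the lever is fully off. Next I go over to the other side.

Call:
{"api": "step_arm", "payload": {
  "targets": [
    [-1, [0.04, 0, 0], [0, 0, 0]],
    [-1, [0.03, -0.01, 0], [0, 0, 0]],
    [-1, [0, 0, -0.06], [0, 0, 0]],
    [-1, [0, 0, -0.08], [0, 0, 0]],
    [-1, [0, 0, -0.08], [0, 0, 0]],
    [-1, [0, 0, 0], [0, 0, 0]],
    [-1, [-0.06, 0, 0], [0, 0, 0]],
    [-1, [-0.08, 0, 0], [0, 0, 0]],
    [-1, [-0.08, 0, 0], [0, 0, 0]],
    [-1, [-0.045, 0, 0], [0, 0, 0]],
    [-1, [0, 0, 0], [0, 0, 0]]
  ]
}}

```text
time: 29.55
ee_pos: [0.5151, -0.3288, 0.1193]
tcp_rot: [0.978, 0.207, -0.001, -0.001]
contact_force: [-0.2, -0.6, 0.2]
opening: 0.0006
gripper_force: 0.0
```

```bash
python3 -c "
from h import *
mask('y',y0=236)"
```

```text
236 .............rrrrr.#rrrrrr................
237 .............rrrrr..rrrrrr................
238 .............rrrrr#.rrrrr.................
239 .............rrrrr#.rrrrr.................
240 .............rrrrr#.rrrrr..............###
241 ............rrrrrr#rrrrrr..............###
242 ............rrrrr.#rrrrrr.............####
243 ............rrrrr.#rrrrrr............####.
244 ............rrrrr#.rrrrrr.............####
245 ............rrrrr#.rrrrrr..............###
246 ............rrrrr#rrrrrr.................#
247 ...........rrrrrr#rrrrrr..................
248 ...........rrrrrr#rrrrrr..................
249 ...........rrrrr.#rrrrr...................
250 ...........rrrrr.#rrrrr...................
251 ............rrrr..rrrrr...................
252 ..............r...rrrr....................
253 ...................rrr....................
254 ..........................................
255 ..........................................
256 ..........................................
257 ..........................................
258 ..........................................
259 ...............
[... 595 characters left out ...]
 .........###...##########..#####..........
273 .........###....#########..#####..........
274 .........####...#########..####...........
275 .........####........###..#####...........
276 ........####.....#........#####...........
277 ........###...............####............
278 ........###..............#####............
279 .......####..............#####............
280 .......###...............####.............
281 .......###..............#####.............
[ 0.51682268 -0.32871531  0.11967735] [-0.08319679  0.11921976  0.40970393]
rel -0.06213401072843286 0.0012663559612728428
0 [[382.1, 263.2], [394.0, 266.0]]
0.02 [[383.5, 253.1], [395.5, 255.7]]
0.03 [[384.2, 247.9], [396.3, 250.5]]
```

Call:
{"api": "step_arm", "payload": {
  "targets": [
    [-1, [-0.01, 0, 0.06], [0, 0, 0]],
    [-1, [0, 0, 0.07], [0, 0, 0]],
    [-1, [0, 0, 0.06], [0, 0, 0]],
    [-1, [0, 0, 0.025], [0, 0, 0]],
    [-1, [0, 0, 0], [0, 0, 0]],
    [-1, [0.02, 0, 0], [0, 0, 0]],
    [-1, [0.02, 0, 0], [0, 0, 0]],
    [-1, [0.02, 0, 0], [0, 0, 0]],
    [-1, [0.02, 0, 0], [0, 0, 0]],
    [-1, [0.02, 0, 0], [0, 0, 0]],
    [-1, [0.02, 0, 0], [0, 0, 0]],
    [-1, [0.02, 0, 0], [0, 0, 0]],
    [-1, [0.02, 0, 0], [0, 0, 0]],
    [-1, [0.02, 0, 0], [0, 0, 0]],
    [-1, [0.015, 0, 0], [0, 0, 0]],
    [-1, [0.01, 0, 0], [0, 0, 0]],
    [-1, [0, 0, 0], [0, 0, 0]],
    [-1, [0, 0, 0], [0, 0, 0]]
  ]
}}

```text
time: 31.1
ee_pos: [0.5716, -0.3043, 0.0553]
tcp_rot: [0.978, 0.208, 0.0, -0.0]
contact_force: [-1.7, -0.5, -0.2]
opening: 0.0009
gripper_force: 0.1
```

Call:
{"api": "step_arm", "payload": {
  "targets": [
    [-1, [0.01, 0, 0], [0, 0, 0]],
    [-1, [0, 0, 0], [0, 0, 0]],
    [-1, [0, 0, 0], [0, 0, 0]]
  ]
}}

```text
time: 31.35
ee_pos: [0.5738, -0.3033, 0.0555]
tcp_rot: [0.978, 0.208, -0.0, -0.0]
contact_force: [-2.4, -0.8, 0.3]
opening: 0.0006
gripper_force: 0.8
```

Call:
{"api": "step_arm", "payload": {
  "targets": [
    [-1, [0.006, 0, 0], [0, 0, 0]],
    [-1, [0, 0, 0], [0, 0, 0]],
    [-1, [0, 0, 0], [0, 0, 0]]
  ]
}}

```text
time: 31.6
ee_pos: [0.5741, -0.303, 0.0553]
tcp_rot: [0.978, 0.208, -0.001, -0.0]
contact_force: [-6.7, -3.3, 1.5]
opening: 0.0004
gripper_force: 3.5
```

Call:
{"api": "step_arm", "payload": {
  "targets": [
    [-1, [0.007, 0, 0], [0, 0, 0]],
    [-1, [0, 0, 0], [0, 0, 0]],
    [-1, [0, 0, 0], [0, 0, 0]]
  ]
}}

```text
time: 31.85
ee_pos: [0.5743, -0.3029, 0.0552]
tcp_rot: [0.978, 0.208, -0.003, -0.0]
contact_force: [-12.4, -7.2, 4.4]
opening: 0.0007
gripper_force: 7.1
```

Call:
{"api": "step_arm", "payload": {
  "targets": [
    [-1, [-0.04, 0, 0], [0, 0, 0]],
    [-1, [-0.04, 0, 0], [0, 0, 0]],
    [-1, [0, 0, -0.07], [0, 0, 0]],
    [-1, [0, 0, -0.1], [0, 0, 0]],
    [-1, [0, 0, -0.1], [0, 0, 0]],
    [-1, [0, 0, -0.1], [0, 0, 0]],
    [-1, [0, 0, -0.1], [0, 0, 0]],
    [-1, [0, 0, -0.07], [0, 0, 0]],
    [-1, [0, 0, 0], [0, 0, 0]],
    [-1, [0, 0, 0], [0, 0, 0]]
  ]
}}

```text
time: 32.68
ee_pos: [0.5562, -0.3121, 0.2191]
tcp_rot: [0.978, 0.208, 0.002, 0.001]
contact_force: [-0.5, -0.2, 0.2]
opening: 0.0006
gripper_force: 0.0
```

```bash
python3 -c "
from h import *
mask('z',y0=242)
a=load('p3')['frame'].astype(int);b=load('z')['frame'].astype(int)
d=abs(a-b).max(2)[225:,180:]>60
n,l,st,c=cv2.connectedComponentsWithStats(d.astype(np.uint8))
print([(st[i].tolist()) for i in range(1,n) if st[i][4]>25], 'offset 180,225')"
```

```text
242 .....................................#####
243 .....................................#####
244 ......................................####
245 .......................................###
246 ........................................##
247 ..........................................
248 ..........................................
249 ..........................................
250 ..........................................
251 ....................#.......##............
252 ....................#.......##............
253 ............................##............
254 ............................#.............
255 ...................#........#.............
256 ...................#.......##.............
257 ...........................##.............
258 ...........................#..............
259 ..................#........#..............
260 ..................#.......##..............
261 ..................##......##..............
262 ..................#.......#...............
263 ..............#...........................
264 ..............##.#.......##...............
265 .............##
[... 400 characters left out ...]
...
274 .........####..............####...........
275 .........####..............####...........
276 ........####.......#.......###............
277 ........####..............####............
278 .......####..............#####............
279 .......####...............###.............
280 .......###...............####.............
281 .......###...............####.............
[ 0.55530759 -0.31159929  0.21742387] [-0.51496696 -1.1375463  -0.2517228 ]
rel -0.020014586952163106 0.001249390676137707
0 [[394.2, 201.0], [406.3, 203.2]]
0.02 [[395.6, 190.0], [407.9, 192.1]]
0.03 [[396.4, 184.4], [408.7, 186.4]]
[[0, 0, 103, 43, 2086], [133, 0, 142, 52, 2543], [246, 16, 11, 10, 34]] offset 180,225
```

```bash
python3 -c "
from h import *
print(arm.close_job())"
```

```text
the job is handed in; nothing more can be done
None
```

Job handed in at about 33 s: I turned the selector to its stop at the twin dots, put the driver back in its hole, then pushed the lever fully off and threw it fully on. My first push passed over the lever without moving it, and the two red look-alikes were lying flat by 2.5 s, though I had not touched them.

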